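# Rebuild the transformer stack on its chassis stud

### The arm

A 6-joint arm with a two-finger parallel gripper is mounted at the origin on the work surface. World frame = base frame: x ahead of the robot, y to its left, z up, the work surface at z = 0. Lengths are in m, angles in rad, forces in N, time in s.
With the tool pointing down it reaches from about 0.425 to 0.95 m from the base axis. Payload 3.5 kg.
Tool frame: the origin (TCP) lies midway between the tips of the shut fingers; the grasp point (between the pads) lies grasp_offset behind it (grasp_offset is the distance from the TCP to the grasp point, in m); z points along the fingers, y is the direction in which the jaws open and shut (so a half turn about z gives the same grasp; the last joint's range is limited). The gripper opens to 85 mm and grips with 20 to 120 N. Pads are 22 mm wide; open, the fingers measure 114 mm over their backs; the gripper's body (76 mm by 85 mm) begins 54 mm behind the grasp point. The pads swing forward as they close: fully open they stand 13 mm farther back than shut.
Start: joints at [1.109, 0.286, 1.577, -0, 1.279, -0.15], TCP at [0.207, 0.642, 0.2] pointing down, gripper open.
Joint ranges: [-2.77, 2.77], [-0.9, 2.22], [0.21, 2.48], [-1.53, 4.67], [0.24, 2.81], [-2.84, 2.84]. Speed limits (rad/s): [2.79, 2.79, 3.14, 3.14, 3.14, 3.14].

### API

Orientations are given as a unit quaternion [x, y, z, w].
In Python, from plant import * gives the robot as it stands.
- The arm moves only by the tool jog_arm, never from a script. Its argument "targets" is text: rows parted by semicolons, each of 7 numbers parted by spaces: the shift along the world's x, y, z in mm, then the turn, a rotation vector about the world's x, y, z in degrees, then the gripper's target within -1 to 1 (fully open at 1, half-way at 0, shut at -1). A call has 1 to 10 rows; each row shifts and turns the pose as measured when the row begins; what a row does not reach is not made up. A row lasts 1/12 s, in which the tool goes at most 41.7 mm and 7.16 degrees, less where a joint would pass 70% of its speed; a pose out of reach is approached as far as the arm can. A call with a gripper value outside its range is refused whole. The fingers move at their own pace and stop on an object; "force" is the grip in N (left out, the last holds). Time passes only in rows, so rows that do not move let the fingers close. It gives the time, the measured TCP pose, the force and the opening at its end, in the units of the state.
- get_state(): the state, without advancing time (a new reading comes with each control period).
- read_camera(name): name is "scene" or "side" or "wrist"; returns a dict with "pixels" (420x560x3 uint8, blue, green, red), "mtx" (3x3 intrinsics, pixels), "world_from_camera" (4x4, takes a point from camera to world coordinates). Camera axes: x right, y up, looking along -z (the intrinsics and any distortion apply to the point x, -y, -z); pixel columns grow to the right and rows downward; lengths in m; the calibration is good to about 2 mm. The wrist camera is an equidistant fisheye: a pixel r from the principal point sees the ray r / f radians off the axis. A picture is of the moment at which its call begins. There is no depth.
- sign_off(): hands the job in, once; it reports no verdict.
Trained networks look in a picture, given as the dict that the camera call returned (one of the last four; its "shot" number tells which), for a name from the list of things; names that differ only in an ending like _2 or _b are one class to them, and where a whole thing is asked for, a point or a joint stands for the part that bears it (a point fixed in the world has none). Each returns a list of dicts, best first, with "p" (0 to 1); they miss things now and then, are a little off and sometimes report something else, mostly with a low value. They report only what shows in the picture. A call takes as long as a camera call. They do not tell look-alikes from the thing itself.
- spot_in(target, picture): "uv" ([column, row] in pixels, amid what is visible of it).
- silhouettes(target, picture): "mask" (420x560 bool, what is visible of it) and "uv" ([column, row] in pixels, amid what is visible of it).
- mark_of(target, picture): "uv" ([column, row] in pixels: a listed point, or the origin of a listed thing).
The state is a dict: "time": time; "qpos": joint angles; "dq": joint speeds; "joint_efforts": joint torques, N m; "eef_pos": TCP position; "tcp_rot": TCP orientation; "contact_force": force on the tool from outside, world axes, zero at the start; "wrist_torque": the same for the moment, N m; "opening": opening from 0.0 (shut) to 1.0 (fully open).
Only numpy, scipy, OpenCV 4.12 (cv2) and the standard library are available. Lean on these libraries where they do the work, as an engineer would, in place of code of your own. Each camera call takes 0.05 s, during which the arm holds its last target.

### The job

Mount the toroidal transformer on the gold plate, not on the dark one: thread these over the gold plate's stud one after another, from the bottom up: the black rubber pad, the copper-wound transformer, the green pad, the steel clamp disc and last the red collar, each lying flat on the one before. Lower the transformer gently along the stud instead of letting it fall, and leave the capacitor, the aluminium knob and the heat sink where they lie.

Things in the scene. Friction and masses are not known exactly. Their poses are not given: they have to be found in the camera images.
- base_pad: Black rubber pad, a flat ring: outer diameter 46 mm, hole 22 mm, 8 mm thick, 20 g. Lies flat on the table; origin: centre of its underside, z up along the hole's axis; it is the same all round.
- transformer: Toroidal transformer, a thick ring wound all over with shiny copper-coloured wire on brown: outer diameter 60 mm, hole 22 mm, 20 mm high, 0.2 to 0.4 kg. Lies flat on the table; origin: centre of its underside, z up along the hole's axis; it is the same all round.
- top_pad: Green pad, a flat ring: outer diameter 46 mm, hole 22 mm, 8 mm thick, 20 g. Lies flat on the table; origin: centre of its underside, z up along the hole's axis; it is the same all round.
- clamp_disc: Bright steel clamp disc, a flat ring: outer diameter 42 mm, hole 22 mm, 6 mm thick, 40 g. Lies flat on the table; origin: centre of its underside, z up along the hole's axis; it is the same all round.
- collar: Red plastic collar, a short tube: outer diameter 30 mm, hole 17 mm right through, 16 mm high, 20 g; it slips loosely over the stud (no thread). Lies flat on the table; origin: centre of its underside, z up along the hole's axis; it is the same all round.
- gold_plate: Gold-coloured chassis plate, the one to build on: 100 x 100 x 12 mm, fixed to the table, with a bare upright steel stud in the middle (10 mm thick, pointed at the top, rising 50 mm above the plate's upper face, so to 62 mm above the table). Origin: centre of the plate's underside, on the table, on the stud's axis; z up, x and y parallel to its edges; turned up to 20 degrees.
- dark_plate: Dark grey steel chassis plate, not to be used; otherwise like the gold one: 100 x 100 x 12 mm, fixed to the table, with a bare upright steel stud in the middle (10 mm thick, pointed at the top, rising 50 mm above the plate's upper face, so to 62 mm above the table). Origin: centre of the plate's underside, on the table, on the stud's axis; z up, x and y parallel to its edges; turned up to 20 degrees.
- capacitor: Black upright capacitor can with an aluminium top, 35 mm across, 46 mm high, loose among the parts. Origin: centre of its underside. It does not belong to the job.
- knob: Aluminium control knob without a hole, with a black pointer line on top, 38 mm across at the foot, 18 mm high, loose among the parts. Origin: centre of its underside. It does not belong to the job.
- heatsink: Black finned heat sink, 45 (x) x 36 (y) x 26 mm high, loose among the parts. Origin: centre of its underside. It does not belong to the job.
Not all that is in view belongs to the job. Of the things like the collar, leave any that is blue; of the rest the smaller one is meant. There is more than one size of the clamp_disc; the one meant has the size given above.

How it is judged:
On the way, in this order (a step that is already met when the one before it is completed fails the run):
1. the black rubber pad is over the stud of the gold plate, flat on the plate (z of base_pad in the frame of gold_plate between 0.008 and 0.016 m and horizontal distance between base_pad and gold_plate below 0.008 m and angle between base_pad's own z axis and vertical below 0.12 rad), for 0.2 s.
2. the copper-wound transformer is over the stud of the gold plate, flat on the black rubber pad (z of transformer in the frame of gold_plate between 0.016 and 0.024 m and horizontal distance between transformer and gold_plate below 0.008 m and angle between transformer's own z axis and vertical below 0.12 rad), for 0.2 s.
3. the green pad is over the stud of the gold plate, flat on the copper-wound transformer (z of top_pad in the frame of gold_plate between 0.036 and 0.044 m and horizontal distance between top_pad and gold_plate below 0.008 m and angle between top_pad's own z axis and vertical below 0.12 rad), for 0.2 s.
4. the steel disc is over the stud of the gold plate, flat on the green pad (z of clamp_disc in the frame of gold_plate between 0.044 and 0.052 m and horizontal distance between clamp_disc and gold_plate below 0.008 m and angle between clamp_disc's own z axis and vertical below 0.12 rad), for 0.2 s.
5. the red collar is over the stud of the gold plate, flat on the steel disc (z of collar in the frame of gold_plate between 0.05 and 0.058 m and horizontal distance between collar and gold_plate below 0.008 m and angle between collar's own z axis and vertical below 0.12 rad), for 0.2 s.
At the end, for the whole second after the job is handed in: On the gold plate's stud, from the bottom: black pad, transformer, green pad, steel disc, red collar. Undersides 12, 20, 40, 48, 54 mm above the table within 4 mm, within 8 mm of the stud's axis, tilt under 0.12 rad, at rest, not touched by the fingers (all of step 1 and all of step 2 and all of step 3 and all of step 4 and all of step 5 and linear speed of each of base_pad, transformer, top_pad, clamp_disc, collar below 0.02 m/s and contact force between each of base_pad, transformer, top_pad, clamp_disc, collar and the fingers below 0.05 N).
It fails at once if the capacitor is moved by more than 25 mm (distance of capacitor from where it was at the start of the episode above 0.025 m).
It fails at once if the aluminium knob is moved by more than 25 mm (distance of knob from where it was at the start of the episode above 0.025 m).
It fails at once if the heat sink is moved by more than 25 mm (distance of heatsink from where it was at the start of the episode above 0.025 m).
It fails at once if the transformer falls or is rammed down along the stud (faster than 0.45 m/s) (horizontal distance between transformer and gold_plate below 0.008 m and z of transformer in the frame of gold_plate below 0.06 m and linear speed of transformer above 0.45 m/s).
It also fails if it takes over 112 s, if anything falls off the work surface, if the arm or the gripper's body presses on something with over 40 N, if the wrist force passes 120 N, or if a joint passes its speed limit or range.

## Working session

There is one attempt and no reset: what is moved stays moved. The work goes in short steps, Python scripts to look and compute and a tool call to move; the robot and the scene stay as the last step left them, time stands still between calls to the robot, and variables do not carry over. Pictures are saved under pics/ and viewed, and the job is handed in when it is done.

Besides the shell and the picture viewer there is one more tool, called after "Request:" as name(argument=value, ...), one argument or row to a line, values as JSON. jog_arm: Moves the arm, as the interface text tells. Its arguments: {"type":"object","properties":{"targets":{"type":"string"},"force":{"type":"number"}},"required":["targets"]}

```bash
ls; mkdir -p pics
python3 - <<'E'
from plant import *
import cv2
s=get_state();print(s)
for n in ["scene","side","wrist"]:
    p=read_camera(n);cv2.imwrite(f"pics/a_{n}.png",p["pixels"]);print(n,p["mtx"],p["world_from_camera"],p.keys())
try: print(grasp_offset)
except Exception as e: print(e)
E
```

```text
pics
{'time': 0.0, 'qpos': array([ 1.10902481e+00,  2.87180810e-01,  1.57821277e+00, -4.83298460e-06,
        1.27863464e+00, -1.49997467e-01]), 'dq': array([-6.40910506e-04, -1.71271479e-04,  6.83818207e-05, -1.30861985e-04,
        3.85503255e-04,  8.45506505e-04]), 'joint_efforts': array([-1.17513857e-03, -4.05971646e+01, -2.92628735e+01, -1.46440962e-04,
        5.67928029e-03,  2.73415701e-06]), 'eef_pos': array([0.20668542, 0.64178345, 0.19881783]), 'tcp_rot': array([ 1.55255622e-01,  9.87873579e-01, -1.16195152e-03, -3.64513394e-04]), 'contact_force': array([ 0.11023556, -0.85373028, -0.35033392]), 'wrist_torque': array([ 0.01658488, -0.04325308, -0.06360066]), 'opening': 0.995782842993661}
scene [[499.34867026   0.         285.91551743]
 [  0.         499.34867026 199.0202348 ]
 [  0.           0.           1.        ]] [[ 0.59239946 -0.49519362  0.63548892  1.06137132]
 [ 0.80541118  0.38299382 -0.45235888 -0.38023282]
 [-0.0193831   0.77980704  0.62571981  0.5780126 ]
 [ 0.          0.          0.          1.        ]] dict_keys(['pixels', 'mtx', 'world_from_camera', 'shot'])
side [[455.62001139   0.         275.93387872]
 [  0.         455.62001139 210.84287153]
 [  0.           0.           1.        ]] [[ 0.99850515  0.04943053 -0.0233258   0.54271198]
 [-0.05144804  0.70589356 -0.70644702 -0.5293749 ]
 [-0.01845452  0.70659105  0.70738145  0.55597456]
 [ 0.          0.          0.          1.        ]] dict_keys(['pixels', 'mtx', 'world_from_camera', 'shot'])
wrist [[325.1922621    0.         274.74891124]
 [  0.         325.1922621  209.96489383]
 [  0.           0.           1.        ]] [[ 0.30659809 -0.91468551 -0.26334013  0.13909502]
 [ 0.9518355   0.29387206  0.08745507  0.66371673]
 [-0.00260558 -0.27747004  0.96073076  0.37343969]
 [ 0.          0.          0.          1.        ]] dict_keys(['pixels', 'mtx', 'world_from_camera', 'shot'])
0.0187
```

View pics/a_scene.png

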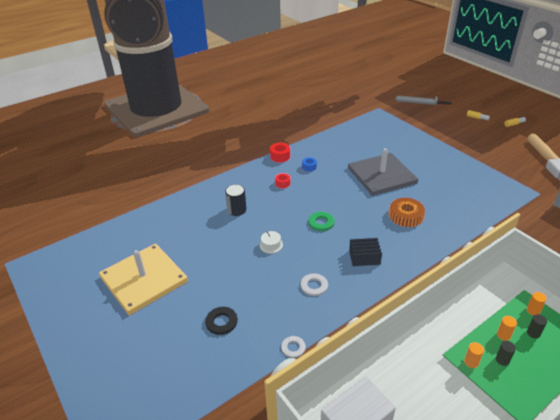

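View pics/a_side.png

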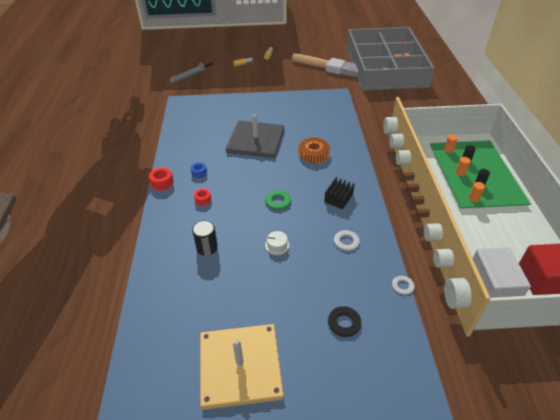

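View pics/a_wrist.png

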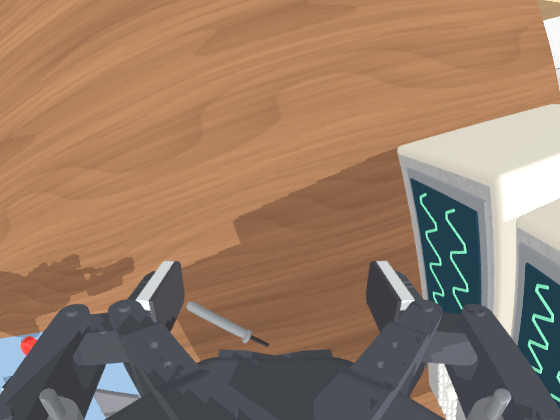

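The three pictures show two plates: gold at scene (143,275) and dark at (383,172). The red rings are at (280,152) and (283,181), and the blue one at (309,164). The steel rings are at (314,285) and (293,347). I'll measure all of these next.

```bash
cat > h.py <<'E'
from plant import *
import numpy as np, cv2
from scipy.optimize import least_squares
def proj(p,X):
    T=np.linalg.inv(p["world_from_camera"]); X=np.atleast_2d(X)
    c=X@T[:3,:3].T+T[:3,3]; c=c*[1,-1,-1]
    M=p["mtx"]
    if p.get("fish"):
        r=np.hypot(c[:,0],c[:,1]); th=np.arctan2(r,c[:,2]); k=th/np.maximum(r,1e-9)
        return np.c_[M[0,0]*c[:,0]*k+M[0,2],M[1,1]*c[:,1]*k+M[1,2]]
    u=c@M.T; return u[:,:2]/u[:,2:]
def ray(p,uv):
    M=p["mtx"]; d=np.array([(uv[0]-M[0,2])/M[0,0],(uv[1]-M[1,2])/M[1,1],1.])
    if p.get("fish"):
        t=np.hypot(d[0],d[1]); d=np.array([d[0]/t*np.sin(t),d[1]/t*np.sin(t),np.cos(t)]) if t>1e-9 else d
    W=p["world_from_camera"]; return W[:3,3],W[:3,:3]@(d*[1,-1,-1])
def onz(p,uv,z=0.):
    o,d=ray(p,uv); return (o+d*(z-o[2])/d[2])[:2]
def cam(n):
    p=read_camera(n); p["fish"]=(n=="wrist"); return p
a=np.linspace(0,2*np.pi,48,endpoint=False)
def cyl(x,y,R,z0,z1):
    c=np.c_[x+R*np.cos(a),y+R*np.sin(a)]
    return np.r_[np.c_[c,0*a+z0],np.c_[c,0*a+z1]]
def stat(pts):
    h=cv2.convexHull(pts.astype(np.float32)); m=cv2.moments(h)
    return np.array([m["m10"]/m["m00"],m["m01"]/m["m00"],2*np.sqrt(m["m00"]/np.pi)])
def fit(ps,masks,H,R0,z0=0.,x0=None):
    obs=[]
    for m in masks:
        cs,_=cv2.findContours(m.astype(np.uint8),cv2.RETR_EXTERNAL,cv2.CHAIN_APPROX_NONE)
        obs.append(stat_mask(max(cs,key=cv2.contourArea)))
    if x0 is None: x0=onz(ps[0],obs[0][:2],z0+H/2)
    f=lambda v: np.concatenate([stat(proj(p,cyl(v[0],v[1],v[2],z0,z0+H)))-o for p,o in zip(ps,obs)])
    r=least_squares(f,[*x0,R0],x_scale=[.01,.01,.01]); return r.x,r.fun
def stat_mask(c):
    h=cv2.convexHull(c); m=np.zeros((420,560),np.uint8); cv2.fillConvexPoly(m,h,1)
    v,u=np.nonzero(m); return np.array([u.mean(),v.mean(),2*np.sqrt(len(u)/np.pi)])
E
python3 - <<'E'
from h import *
ps=[cam("scene"),cam("side")]
D=dict(base_pad=(8,46),transformer=(20,60),top_pad=(8,46),clamp_disc=(6,42),collar=(16,30),capacitor=(46,35),knob=(18,38),heatsink=(26,45))
for n,(H,d) in D.items():
    L=[silhouettes(n,p) for p in ps]
    L=[[e for e in l if e["p"]>.2] for l in L]
    print(n,[[(np.round(e["uv"]),round(e["p"],2)) for e in l] for l in L])
    for e in L[0]:
        for g in L[1]:
            x,r=fit(ps,[e["mask"],g["mask"]],H/1e3,d/2e3)
            if np.abs(r).max()<15: print("  ",np.round(e["uv"]),np.round(g["uv"]),np.round(x*1e3,1),np.round(r,1))
for n in ["gold_plate","dark_plate"]:
    for p in ps:
        l=mark_of(n,p); print(n,[(np.round(e["uv"],1),round(e["p"],2),np.round(onz(p,e["uv"])*1e3,1)) for e in l])
E
```

```text
base_pad [[(array([221., 317.]), 0.8)], [(array([347., 316.]), 0.98)]]
   [221. 317.] [347. 316.] [ 642.9 -199.5   22.2] [ 1.  -0.4 -0.4 -0.3  1.1  0.3]
transformer [[(array([405., 210.]), 0.64)], [(array([312., 150.]), 0.72), (array([276., 202.]), 0.59)]]
   [405. 210.] [312. 150.] [641.2 176.4  30.1] [ 0.5 -0.7 -0.3  0.1  1.2  0.4]
top_pad [[(array([321., 225.]), 0.8)], [(array([278., 202.]), 0.71), (array([338., 327.]), 0.37)]]
   [321. 225.] [278. 202.] [564.7  46.9  21.7] [ 0.4 -0.4 -0.8  0.   1.   1. ]
clamp_disc [[(array([292., 342.]), 0.83), (array([307., 289.]), 0.76)], [(array([402., 288.]), 0.84), (array([203., 200.]), 0.3)]]
   [292. 342.] [402. 288.] [ 737.7 -144.4   15.3] [ 0.5 -0.8 -0.   0.2  1.   0.1]
collar [[(array([281., 150.]), 0.9), (array([311., 167.]), 0.76), (array([285., 182.]), 0.47)], [(array([163., 175.]), 0.85), (array([204., 197.]), 0.77)]]
   [281. 150.] [163. 175.] [351.8 114.5  22.2] [ 1.1 -0.  -0.  -0.6  1.5 -0.1]
   [311. 167.] [163. 175.] [374.5 135.6  18.7] [-13.2 -10.7   3.8  13.   -6.6  -3.7]
   [285. 182.] [204. 197.] [432.7  60.7  14.2] [ 0.4 
[... 183 characters left out ...]
274. 244.] [558.2 -55.4  17.5] [ 0.  -0.9  0.1  0.2  0.4 -0.4]
heatsink [[(array([365., 249.]), 0.92), (array([267., 246.]), 0.52)], [(array([336., 195.]), 0.81), (array([279., 198.]), 0.42)]]
   [365. 249.] [336. 195.] [671.1  49.2  23.6] [ 0.1 -0.9 -0.8 -0.   0.8  0.7]
gold_plate [(array([144.3, 278.8]), 0.91, array([ 499.2, -253.9]))]
gold_plate [(array([239.5, 366.3]), 0.92, array([ 499.6, -253.6])), (array([257.2, 141.8]), 0.66, array([533.2, 226.9]))]
dark_plate [(array([381.3, 174.4]), 0.61, array([526.6, 231.1])), (array([313.2, 284.8]), 0.54, array([667.8, -53.1]))]
dark_plate [(array([253.9, 138.8]), 0.6, array([526.7, 237.7])), (array([346.4, 238.7]), 0.49, array([671.6, -45.8]))]
```

Run:
```python
import cv2,numpy as np
s=cv2.imread("pics/a_scene.png");d=cv2.imread("pics/a_side.png")
def c(i,u,v,w=60):
    return cv2.resize(i[v-w//2:v+w//2,u-w//2:u+w//2],(260,260),interpolation=cv2.INTER_CUBIC)
o=np.vstack([np.hstack([c(s,285,165),c(s,314,285),c(s,293,347)]),np.hstack([c(d,180,185),c(d,347,241),c(d,403,285)])])
cv2.imwrite("pics/b.png",o)
```

```text
(no output)
```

View pics/b.png

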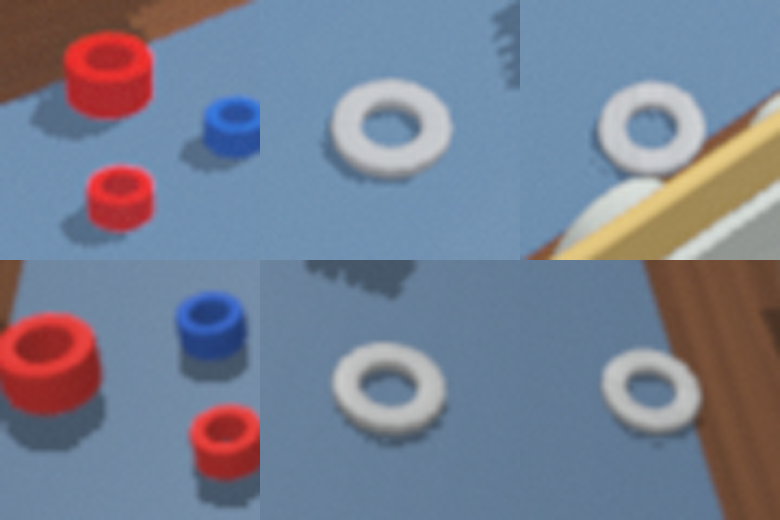

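The crop shows two red collars. The small one, at scene (283,181) and side (203,197), measures R≈14 mm, so it is the one meant. The large red one (R≈22) and the blue one stay. The steel rings still need proper sizing.

Run:
```python
from h import *
ps=[cam("scene"),cam("side")]
def seg(p,u,v,w=26,sat=45,lo=120):
    hsv=cv2.cvtColor(p["pixels"],cv2.COLOR_BGR2HSV)
    m=((hsv[...,1]<sat)&(hsv[...,2]>lo)).astype(np.uint8)
    k=np.zeros_like(m);k[v-w:v+w,u-w:u+w]=1;m&=k
    n,l,st,c=cv2.connectedComponentsWithStats(m);i=1+np.argmax(st[1:,4]);print(st[i]);return l==i
for A,B in [((314,285),(347,241)),((293,345),(403,285))]:
    x,r=fit(ps,[seg(ps[0],*A,w=24 if A[0]==314 else 17),seg(ps[1],*B)],.006,.021);print(np.round(x*1e3,1),np.round(r,1))
    for p,uv in zip(ps,(A,B)):
        m=seg(p,*uv,w=24 if uv[0]!=293 else 17);x,r=fit([p],[m],.006,.021);print(" ",np.round(x*1e3,1),np.round(r,1))
# stud: tip & marks
for p in ps:
    print(proj(p,[[.4994,-.2538,0],[.4994,-.2538,.012],[.4994,-.2538,.062]]).round(1))
    # yellow plate corners
    hsv=cv2.cvtColor(p["pixels"],cv2.COLOR_BGR2HSV)
    m=(cv2.inRange(hsv,(15,80,120),(32,255,255)));k=np.zeros_like(m)
    x0,y0=(95,235) if p is ps[0] else (190,320)
    k[y0:y0+90,x0:x0+100]=1;m=m*k;
    cs,_=cv2.findContours(m,cv2.RETR_EXTERNAL,cv2.CHAIN_APPROX_NONE);c=max(cs,key=cv2.contourArea)
    print(cv2.approxPolyDP(cv2.convexHull(c),4,True).reshape(-1,2).tolist())
cv2.imwrite("pics/c.png",np.hstack([cv2.resize(ps[0]["pixels"][230:320,90:200],(440,360),interpolation=cv2.INTER_CUBIC),cv2.resize(ps[1]["pixels"][320:410,190:290],(360,360),interpolation=cv2.INTER_CUBIC)]))
print(get_state()["time"])
```

```text
[300 273  28  23 405]
[334 230  26  21 339]
[669.7 -52.5  20.4] [ 0.7  0.2 -0.3 -0.3  0.9  0.2]
[300 273  28  23 405]
  [668.8 -53.1  20.7] [ 0. -0.  0.]
[334 230  26  21 339]
  [670.5 -50.6  20.3] [ 0.  0. -0.]
[281 336  26  26 389]
[392 276  23  19 271]
[ 738.8 -145.3   16.5] [ 0.7 -1.  -1.3  0.3  1.3  1.1]
[281 336  26  26 389]
  [ 739.5 -146.9   17.4] [0. 0. 0.]
[392 276  23  19 271]
  [ 739.  -143.    15.7] [ 0.  0. -0.]
[[144.4 278.8]
 [142.9 273.5]
 [136.2 250.3]]
[[155, 244], [186, 281], [129, 314], [100, 272]]
[[239.3 366.4]
 [238.6 362.1]
 [235.4 342.3]]
[[272, 324], [282, 398], [203, 408], [201, 333]]
1.35
```

View pics/c.png

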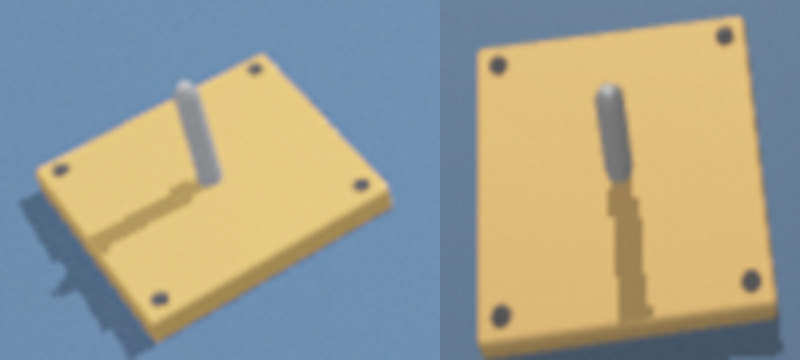

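The disc meant is the one at scene (314,285), side (347,241), with R≈20.5 (42 mm). The one at (293,347) has R≈16, so it's too small. The stud tip shows at scene (136,251) and side (237,341). Next I'll refine the stud position and check what stands near the collar.

Run:
```python
from h import *
ps=[cam("scene"),cam("side")]
# stud tip/base triangulated with known z
tips=[(136,250.7),(236.7,341)]; bases=[(142,273.8),(239.8,363)]
f=lambda v: np.concatenate([(proj(p,[[v[0],v[1],.061],[v[0],v[1],.013]])-np.array([t,b])).ravel() for p,t,b in zip(ps,tips,bases)])
r=least_squares(f,[.5,-.25],x_scale=.01);print("stud pix",r.x*1e3,r.fun.round(1))
L=[max(silhouettes("gold_plate",p),key=lambda e:e["p"]) for p in ps]
obs=[]
for e in L:
    m=e["mask"].astype(np.uint8);m=cv2.morphologyEx(m,cv2.MORPH_OPEN,np.ones((9,9)))
    cs,_=cv2.findContours(m,cv2.RETR_EXTERNAL,cv2.CHAIN_APPROX_NONE);c=max(cs,key=cv2.contourArea)
    obs.append(stat_mask(c)); 
def box(v):
    c,s=np.cos(v[2]),np.sin(v[2]);return np.array([[v[0]+c*i-s*j,v[1]+s*i+c*j,z] for i in(-.05,.05) for j in(-.05,.05) for z in (0,.012)])
f=lambda v: np.concatenate([stat(proj(p,box([v[0],v[1],.12])))-o for p,o in zip(ps,obs)])
r=least_squares(f,[.5,-.25],x_scale=.01);print("plate",r.x*1e3,r.fun.round(1))
for n,uv in dict(blue=[(309,167),(199,172)],cap=[(236,210),(205,250)],bigred=[(280,155),(161,182)]).items():
    print(n,[onz(p,u,.008)*1e3 for p,u in zip(ps,uv)])
```

```text
stud pix [ 500.56773972 -254.16019134] [ 0.4  0.6  0.9 -0.2 -0.2  1.9 -0.3 -1.1]
plate [ 499.6054037  -254.03028371] [ 1.1 -0.3 -0.  -0.2  0.9  0.6]
blue [array([428.83746616, 128.03455677]), array([422.68746218, 130.30633606])]
cap [array([453.21545488, -57.01697601]), array([445.05478534, -61.20397072])]
bigred [array([358.86028473, 107.70403042]), array([354.97854919, 106.97231591])]
```

Request:
jog_arm(
  targets="18 -36 -5 0 0 0 1; 18 -36 -5 0 0 0 1; 18 -36 -5 0 0 0 1; 18 -36 -5 0 0 0 1; 18 -36 -5 0 0 0 1; 18 -36 -5 0 0 0 1; 18 -36 -5 0 0 0 1; 18 -36 -5 0 0 0 1; 18 -36 -5 0 0 0 1; 18 -36 -5 0 0 0 1",
  force=40,
)

```text
time: 2.38
eef_pos: [0.3869, 0.277, 0.1509]
tcp_rot: [0.148, 0.989, 0.005, 0.002]
contact_force: [0.6, 0.2, -0.7]
opening: 1.0
```

Request:
jog_arm(
  targets="19 -36 0 0 0 0 1; 19 -36 0 0 0 0 1; 19 -36 0 0 0 0 1; 19 -36 0 0 0 0 1; 19 -36 0 0 0 0 1; 19 -36 0 0 0 0 1; 19 -36 0 0 0 0 1; 19 -36 0 0 0 0 1; 19 -36 0 0 0 0 1; 20 -36 0 0 0 0 1",
)

```text
time: 3.22
eef_pos: [0.5781, -0.0936, 0.1532]
tcp_rot: [0.149, 0.989, 0.005, 0.006]
contact_force: [0.4, -0.0, 0.1]
opening: 1.0
```

Request:
jog_arm(
  targets="20 -36 0 0 0 0 1; 20 -36 0 0 0 0 1; 20 -36 -20 0 0 0 1; 0 0 -10 0 0 0 1; 0 0 0 0 0 0 1",
)

```text
time: 3.63
eef_pos: [0.6393, -0.209, 0.1257]
tcp_rot: [0.153, 0.988, 0.004, 0.009]
contact_force: [-0.7, -0.6, 0.3]
opening: 0.997
```

```bash
cat >> h.py <<'E'
from scipy.spatial.transform import Rotation as Ro
def rep(x=None,y=None,z=None,yaw=72.):
    s=get_state();e=s["eef_pos"]*1e3;q=Ro.from_quat(s["tcp_rot"])
    # tool y dir at angle yaw, z down
    Y=np.array([np.cos(np.radians(yaw)),np.sin(np.radians(yaw)),0]);Z=np.array([0,0,-1.]);X=np.cross(Y,Z)
    d=Ro.from_matrix(np.c_[X,Y,Z]);rv=(d*q.inv()).as_rotvec(degrees=True)
    print("t",round(s["time"],2),"tcp",e.round(1),"rotcorr",rv.round(2),"F",s["contact_force"].round(1),"open",round(s["opening"],3))
    if x is not None: print("delta",np.round([x-e[0],y-e[1],(z or 0)-e[2]],1))
E
python3 - <<'E'
from h import *
rep(642.9,-199.5,1)
p=cam("wrist");cv2.imwrite("pics/d.png",p["pixels"])
print(p["world_from_camera"].round(3).tolist(), proj(p,[[.6429,-.1995,.008],[.6429,-.1995,.0]]))
for e in silhouettes("base_pad",p):
    print(e["p"],e["uv"])
    try: print(fit([p],[e["mask"]],.008,.023))
    except Exception as x: print(x)
E
```

```text
t 3.63 tcp [ 639.3 -209.   125.7] rotcorr [-0.25  1.11 -0.38] F [-0.7 -0.6  0.3] open 0.997
delta [   3.6    9.5 -124.7]
[[0.302, -0.91, -0.283, 0.568], [0.953, 0.292, 0.08, -0.188], [0.01, -0.294, 0.956, 0.299], [0.0, 0.0, 0.0, 1.0]] [[284.86579242 194.50947573]
 [284.53172802 192.41236076]]
0.63 [288.4, 202.2]
(array([ 0.64230415, -0.1986549 ,  0.02261317]), array([-5.58240117e-07, -1.16993084e-06,  8.73925480e-07]))
```

View pics/d.png

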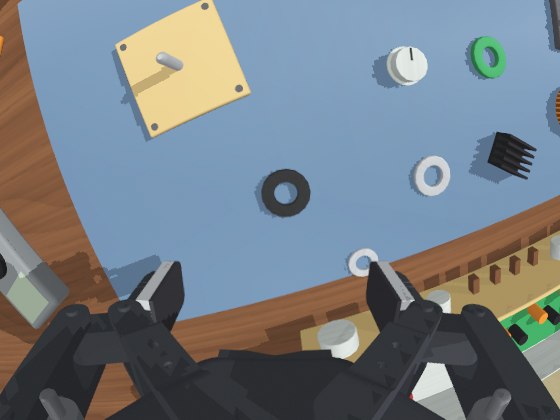

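The wrist picture shows the black pad at (286,193). Its fit gives (642.3,-198.7), R 22.6 mm, which agrees with the first measurement to 1 mm. I'll descend.

Request:
jog_arm(
  targets="3.5 10 -35 -0.25 1.1 -0.4 1; 0 0 -35 0 0 0 1; 0 0 -30 0 0 0 1; 0 0 -15 0 0 0 1; 0 0 0 0 0 0 1",
)

```text
time: 4.15
eef_pos: [0.6461, -0.1917, 0.0197]
tcp_rot: [0.152, 0.988, -0.002, 0.008]
contact_force: [-1.2, -0.5, 0.3]
opening: 1.001
```

Run:
```python
from h import *
rep(642.6,-199.1,1)
```

```text
t 4.15 tcp [ 646.1 -191.7   19.7] rotcorr [ 0.39  0.86 -0.46] F [-1.2 -0.5  0.3] open 1.001
delta [ -3.5  -7.4 -18.7]
```

Request:
jog_arm(
  targets="-3.5 -7.4 -10 0 0.5 -0.4 1; 0 0 0 0 0 0 1",
)

```text
time: 4.32
eef_pos: [0.6426, -0.1969, 0.0112]
tcp_rot: [0.154, 0.988, -0.003, 0.004]
contact_force: [-0.8, 0.8, -0.5]
opening: 1.002
```

Run:
```python
from h import *
rep(642.6,-199.1,1)
```

```text
t 4.32 tcp [ 642.6 -196.9   11.2] rotcorr [ 0.42  0.38 -0.25] F [-0.8  0.8 -0.5] open 1.002
delta [  0.   -2.2 -10.2]
```

Request:
jog_arm(
  targets="0 -2 -8 0.3 0.4 -0.2 1; 0 0 -2 0 0 0 1; 0 0 0 0 0 0 1",
)

```text
time: 4.57
eef_pos: [0.6453, -0.1999, 0.0056]
tcp_rot: [0.156, 0.988, -0.002, 0.003]
contact_force: [-1.1, -0.4, -0.3]
opening: 1.001
```

Run:
```python
from h import *
rep(642.6,-199.1,1)
```

```text
t 4.57 tcp [ 645.3 -199.9    5.6] rotcorr [ 0.27  0.35 -0.05] F [-1.1 -0.4 -0.3] open 1.001
delta [-2.7  0.8 -4.6]
```

Request:
jog_arm(
  targets="-2.7 1 -4.5 0.3 0.3 0 1; 0 0 0 0 0 0 1; 0 0 0 0 0 0 1",
)

```text
time: 4.82
eef_pos: [0.644, -0.1999, 0.0031]
tcp_rot: [0.156, 0.988, -0.0, 0.002]
contact_force: [0.1, -0.4, -0.1]
opening: 1.001
```

Run:
```python
from h import *
rep(642.6,-199.1,1)
```

```text
t 4.82 tcp [ 644.  -199.9    3.1] rotcorr [ 0.04  0.23 -0.02] F [ 0.1 -0.4 -0.1] open 1.001
delta [-1.4  0.8 -2.1]
```

Request:
jog_arm(
  targets="-1.5 1 -3 0 0 0 -1; 0 0 0 0 0 0 -1; 0 0 0 0 0 0 -1; 0 0 0 0 0 0 -1; 0 0 0 0 0 0 -1; 0 0 0 0 0 0 -1; 0 0 0 0 0 0 -1",
)

```text
time: 5.4
eef_pos: [0.6426, -0.199, 0.0004]
tcp_rot: [0.156, 0.988, -0.0, 0.002]
contact_force: [0.3, 0.5, -0.1]
opening: 0.006
```

Run:
```python
from h import *
rep(642.6,-199.1,1)
p=cam("wrist");cv2.imwrite("pics/e.png",p["pixels"])
```

```text
t 5.4 tcp [ 6.426e+02 -1.990e+02  4.000e-01] rotcorr [ 0.06  0.27 -0.01] F [ 0.3  0.5 -0.1] open 0.006
delta [ 0.  -0.1  0.6]
```

View pics/e.png

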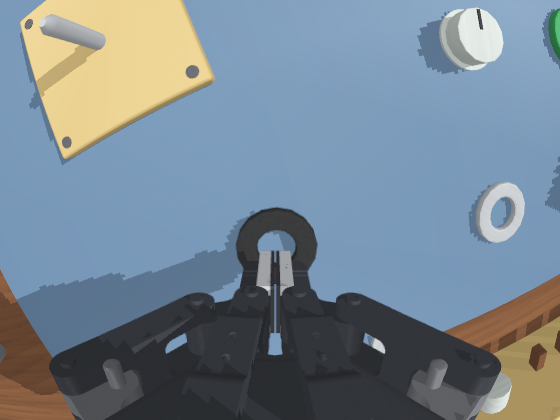

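Run:
```python
from h import *
p=cam("wrist");s=get_state();print("tcp px",proj(p,[s["eef_pos"],s["eef_pos"]+[0,0,.0187]]))
for e in silhouettes("base_pad",p)[:2]: print(e["p"],e["uv"])
ps=[cam("scene"),cam("side")]
L=[silhouettes("base_pad",q)[0] for q in ps]
print([ (l["p"],l["uv"]) for l in L]);print(fit(ps,[l["mask"] for l in L],.008,.023))
c=[cv2.resize(q["pixels"][v-40:v+40,u-50:u+50],(400,320),interpolation=cv2.INTER_CUBIC) for q,(u,v) in zip(ps,[(221,310),(347,310)])]
cv2.imwrite("pics/f.png",np.hstack(c))
```

```text
tcp px [[275.40808194 244.36455756]
 [275.47570337 257.93596417]]
0.9 [277.5, 228.6]
[(0.94, [223.1, 325.8]), (0.71, [340.5, 326.9])]
(array([ 0.64319075, -0.2017293 ,  0.02141227]), array([-0.73664688, -0.45322693, -1.13509246,  0.84042897,  0.12215711,
        1.28537351]))
```

View pics/f.png

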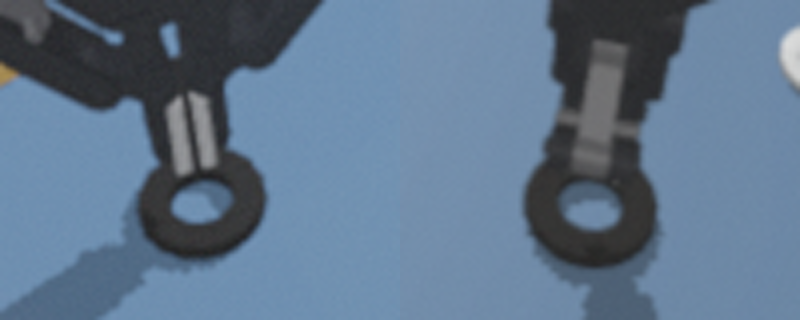

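Run:
```python
from h import *
ps=[cam("scene"),cam("side")]
s=get_state();e=s["eef_pos"]
for p in ps: print(proj(p,[e,e+[0,0,.008],e+[0,0,.0187]]).round(1).tolist())
f=lambda v: np.concatenate([proj(p,v)[0]-t for p,t in zip(ps,[(219.8,312.5),(344.5,313.8)])])
print(least_squares(f,[.64,-.2,.01],x_scale=.01).x)
```

```text
[[221.9, 321.2], [221.3, 317.7], [220.5, 312.9]]
[[343.3, 322.8], [343.8, 319.7], [344.5, 315.4]]
[ 0.6426466  -0.19931889  0.02164336]
```

Request:
jog_arm(
  targets="0 0 30 0 0 0 -1; 0 0 30 0 0 0 -1; 0 0 0 0 0 0 -1; 0 0 0 0 0 0 -1",
)

```text
time: 6.18
eef_pos: [0.6402, -0.198, 0.0596]
tcp_rot: [0.156, 0.988, 0.001, -0.0]
contact_force: [0.1, -0.1, -0.2]
opening: -0.003
```

Run:
```python
from h import *
rep(642.6,-199.1,1)
ps=[cam("scene"),cam("side")]
s=get_state();e=s["eef_pos"]
for p in ps: print(proj(p,[e,e+[0,0,.0187]]).round(1).tolist())
c=[cv2.resize(q["pixels"][v-40:v+40,u-50:u+50],(400,320),interpolation=cv2.INTER_CUBIC) for q,(u,v) in zip(ps,[(221,310),(347,310)])]
cv2.imwrite("pics/g.png",np.hstack(c))
```

```text
t 6.18 tcp [ 640.2 -198.    59.6] rotcorr [-0.09 -0.04 -0.  ] F [ 0.1 -0.1 -0.2] open -0.003
delta [  2.4  -1.1 -58.6]
[[217.3, 292.5], [215.9, 283.2]]
[[345.6, 297.9], [346.9, 289.4]]
```

View pics/g.png

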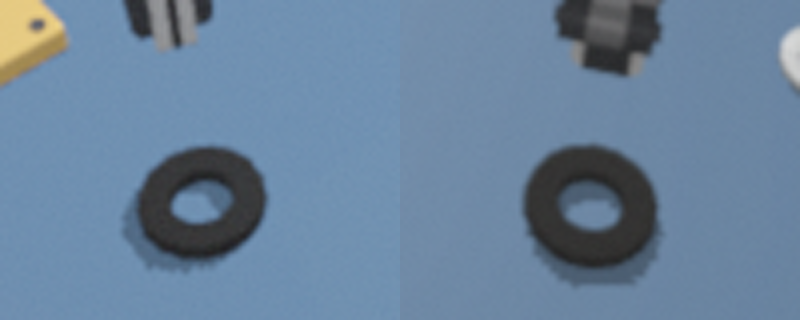

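The crop shows the real tips of the shut fingers at scene (214.7,281.3) and side (348.7,288.7), about 19 mm behind the reported TCP. The gripper therefore closed above the pad without touching it, and the pad is unmoved. I'll touch down on bare table to measure the offset exactly.

Request:
jog_arm(
  targets="40 0 0 0 0 0 -1; 16 0 -30 0 0 0 -1; 0 0 -22 0 0 0 -1; 0 0 -10 0 0 0 -1; 0 0 -4 0 0 0 -1; 0 0 -2 0 0 0 -1; 0 0 0 0 0 0 -1",
)

```text
time: 6.87
eef_pos: [0.6879, -0.1938, -0.0232]
tcp_rot: [0.157, 0.988, 0.003, -0.011]
contact_force: [-0.4, 0.4, -0.3]
opening: 0.001
```

Request:
jog_arm(
  targets="0 0 -3 0 0 0 -1; 0 0 -3 0 0 0 -1; 0 0 0 0 0 0 -1",
)

```text
time: 7.12
eef_pos: [0.6885, -0.1946, -0.0272]
tcp_rot: [0.157, 0.988, 0.003, -0.009]
contact_force: [-0.3, 0.7, -0.6]
opening: 0.001
```

Request:
jog_arm(
  targets="0 0 -3 0 0 0 -1; 0 0 0 0 0 0 -1",
)

```text
time: 7.28
eef_pos: [0.6894, -0.1952, -0.0285]
tcp_rot: [0.157, 0.988, 0.003, -0.008]
contact_force: [-0.5, -0.1, 0.0]
opening: -0.002
```

Run:
```python
from h import *
rep()
ps=[cam("scene"),cam("side")]
s=get_state();e=s["eef_pos"]
P=[proj(p,[e,e+[0,0,.0187],e+[0,0,.03]]).round(1) for p in ps];print(P)
c=[]
for q,w in zip(ps,P):
    u,v=int(w[2][0]),int(w[2][1]);u=min(max(u,50),509);print(u,v)
    c.append(cv2.resize(q["pixels"][v-40:v+40,u-50:u+50],(400,320),interpolation=cv2.INTER_CUBIC))
cv2.imwrite("pics/i.png",np.hstack(c))
cv2.imwrite("pics/i2.png",cam("wrist")["pixels"])
```

```text
t 7.28 tcp [ 689.4 -195.2  -28.5] rotcorr [-0.44 -0.85  0.09] F [-0.5 -0.1  0. ] open -0.002
[array([[243.5, 354.7],
       [242.5, 346.7],
       [241.9, 341.8]]), array([[374.2, 329.2],
       [376. , 322.2],
       [377.1, 317.9]])]
241 341
377 317
```

View pics/i.png

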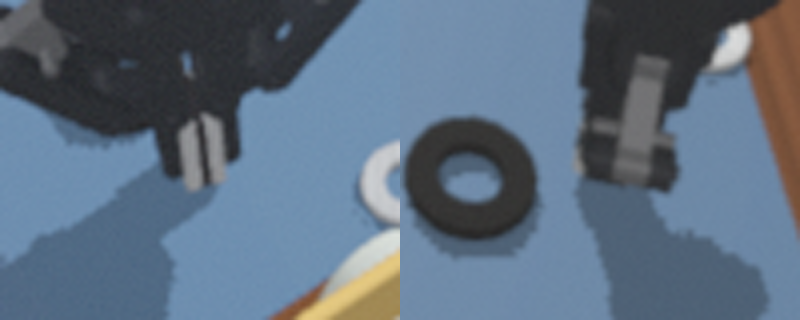

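View pics/i2.png

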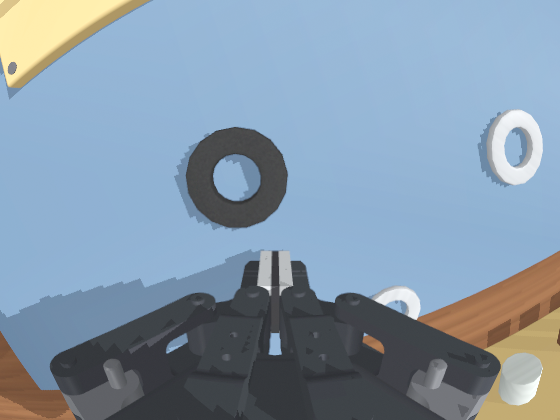

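Run:
```python
from h import *
rep()
p=cam("wrist")
for n,H,R in [("base_pad",.008,.023),("clamp_disc",.006,.021)]:
  for e in silhouettes(n,p)[:2]:
    x,r=fit([p],[e["mask"]],H,R);print(n,e["uv"],round(e["p"],2),(x*1e3).round(1))
    # with free height of camera: solve x,y,z0 at R known
    c,_=cv2.findContours(e["mask"].astype(np.uint8),0,1);o=stat_mask(max(c,key=cv2.contourArea))
    f=lambda v: stat(proj(p,cyl(v[0],v[1],R,v[2],v[2]+H)))-o
    print("  known R ->",(least_squares(f,[x[0],x[1],0],x_scale=.01).x*1e3).round(1))
ps=[cam("scene"),cam("side")]
f=lambda v: np.concatenate([proj(q,v)[0]-t for q,t in zip(ps,[(242,348),(384,323)])])
r=least_squares(f,[.64,-.2,.01],x_scale=.01);print("tip",r.x,r.fun)
rep()
```

```text
t 7.43 tcp [ 690.  -195.4  -27.9] rotcorr [-0.41 -0.79  0.09] F [-0.5 -0.2  0.6] open 0.001
base_pad [254.4, 164.3] 0.92 [ 642.1 -198.4   22.6]
  known R -> [ 642.4 -198.8   -2.3]
clamp_disc [502.3, 142.3] 0.98 [669.1 -51.1  20.4]
  known R -> [670.2 -48.   -3.7]
clamp_disc [402.4, 296.4] 0.85 [ 731.6 -138.     9.4]
  known R -> [ 821.5 -107.4 -121.2]
tip [ 6.98105678e-01 -2.01385818e-01  4.81208830e-04] [-0.56385278  0.85508903 -0.34766898 -0.98555858]
t 7.68 tcp [ 689.6 -195.2  -28.5] rotcorr [-0.44 -0.85  0.08] F [-0.8 -0.3  0.2] open 0.002
```

Run:
```python
from h import *
s=get_state();e=s["eef_pos"];R=Ro.from_quat(s["tcp_rot"]).as_matrix()
p=cam("wrist")
for xo in (-.011,0,.011):
    for d in (0,.01,.0187,.025,.03,.04): print(xo,d,proj(p,[e+R@[xo,0,-d]]).round(1))
im=p["pixels"][230:310,235:315];cv2.imwrite("pics/j.png",cv2.resize(im,(560,560),interpolation=cv2.INTER_CUBIC))
ps=[cam("scene"),cam("side")]
f=lambda v: np.concatenate([proj(q,v)[0]-t for q,t in zip(ps,[(214.7,281.3),(348.7,288.7)])])
print(least_squares(f,[.64,-.2,.01],x_scale=.01).x)
```

```text
-0.011 0 [[275.4 261.6]]
-0.011 0.01 [[275.4 269.1]]
-0.011 0.0187 [[275.4 276.3]]
-0.011 0.025 [[275.5 281.9]]
-0.011 0.03 [[275.5 286.6]]
-0.011 0.04 [[275.5 296.8]]
0 0 [[275.4 244.4]]
0 0.01 [[275.4 251.2]]
0 0.0187 [[275.5 257.8]]
0 0.025 [[275.5 262.9]]
0 0.03 [[275.5 267.3]]
0 0.04 [[275.5 276.7]]
0.011 0 [[275.4 226.4]]
0.011 0.01 [[275.5 232.5]]
0.011 0.0187 [[275.5 238.3]]
0.011 0.025 [[275.5 242.9]]
0.011 0.03 [[275.5 246.7]]
0.011 0.04 [[275.6 255.2]]
[ 0.64174949 -0.20032764  0.08353004]
```

View pics/j.png

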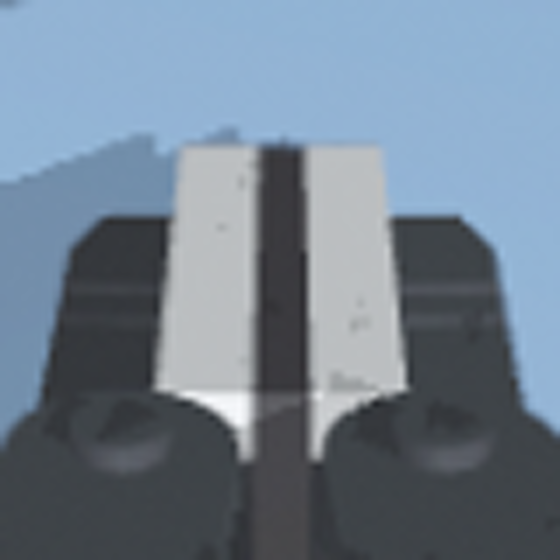

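Request:
jog_arm(
  targets="0 0 -3 0.4 0.8 0 -1; 0 0 -2 0 0 0 -1; 0 0 0 0 0 0 -1",
)

```text
time: 8.08
eef_pos: [0.6898, -0.1951, -0.03]
tcp_rot: [0.157, 0.987, 0.005, -0.017]
contact_force: [1.0, 0.4, 0.0]
opening: 0.003
```

Request:
jog_arm(
  targets="0 0 -3 0 0 0 -1; 0 0 0 0 0 0 -1",
)

```text
time: 8.25
eef_pos: [0.6913, -0.1957, -0.0302]
tcp_rot: [0.157, 0.987, 0.005, -0.017]
contact_force: [0.1, 0.8, 1.1]
opening: 0.001
```

Run:
```python
from h import *
rep();s=get_state();print(s["qpos"].round(3),s["joint_efforts"].round(1),s["contact_force"],s["wrist_torque"])
```

```text
t 8.25 tcp [ 691.3 -195.7  -30.2] rotcorr [-0.91 -1.81  0.06] F [0.1 0.8 1.1] open 0.001
[-0.417  0.639  1.543  0.002  0.994 -1.674] [  0.  -48.7 -24.7  -0.    0.2   0. ] [0.06196375 0.79449118 1.12420756] [-0.04003177  0.00794024  0.01436157]
```

Request:
jog_arm(
  targets="0 0 -6 -0.9 -1.8 0 -1",
)

```text
time: 8.33
eef_pos: [0.6937, -0.197, -0.0311]
tcp_rot: [0.157, 0.988, -0.0, 0.001]
contact_force: [-12.6, 3.1, 35.6]
opening: -0.002
```

Request:
jog_arm(
  targets="0 0 -4 0 0 0 -1",
)

```text
time: 8.42
eef_pos: [0.6939, -0.1971, -0.0311]
tcp_rot: [0.157, 0.988, -0.001, 0.0]
contact_force: [-11.0, 4.8, 17.2]
opening: 0.001
```

Run:
```python
from h import *
rep();s=get_state();print(s["qpos"].round(3),s["joint_efforts"].round(1),s["contact_force"],s["wrist_torque"])
```

```text
t 8.42 tcp [ 693.9 -197.1  -31.1] rotcorr [0.06 0.02 0.02] F [-11.    4.8  17.2] open 0.001
[-4.170e-01  6.280e-01  1.563e+00 -1.000e-03  9.500e-01 -1.672e+00] [ -0.8 -39.3 -23.8   0.1  -3.1   0. ] [-11.0265272    4.83616209  17.18157706] [0.82783866 1.94393794 0.04584944]
```

Contact came at reported TCP z = -31.1 with the fingers shut. The tips are therefore 31 mm behind the reported TCP, so I'll use that. Now I'll rise, open, look at the palm clearance and go over the pad.

Request:
jog_arm(
  targets="0 0 20 0 0 0 -1; -10 0 30 0 0 0 1; -35 0 30 0 0 0 1; 0 0 0 0 0 0 1; 0 0 0 0 0 0 1",
)

```text
time: 8.83
eef_pos: [0.6483, -0.196, 0.0466]
tcp_rot: [0.156, 0.988, 0.0, -0.002]
contact_force: [0.2, 0.1, 0.9]
opening: 0.563
```

Run:
```python
from h import *
rep(642.6,-199.1,-29)
ps=[cam("scene"),cam("side")]
e=get_state()["eef_pos"];c=[]
for q in ps:
    im=q["pixels"].copy()
    w=proj(q,[e+[0,0,d] for d in (0,.0187,.031,.0497,.073,.104)])
    for k,x in enumerate(w): cv2.circle(im,tuple(np.round(x).astype(int)),1,[(0,0,255),(0,255,0),(255,0,0),(0,255,255),(255,0,255),(255,255,0)][k],-1)
    u,v=w[2].astype(int);v=max(v,100);c.append(cv2.resize(im[v-100:v+60,u-66:u+67],(400,480),interpolation=cv2.INTER_CUBIC))
cv2.imwrite("pics/k.png",np.hstack(c))
```

```text
t 8.83 tcp [ 648.3 -196.    46.6] rotcorr [-0.07 -0.27 -0.01] F [0.2 0.1 0.9] open 0.563
delta [ -5.7  -3.1 -75.6]
```

View pics/k.png

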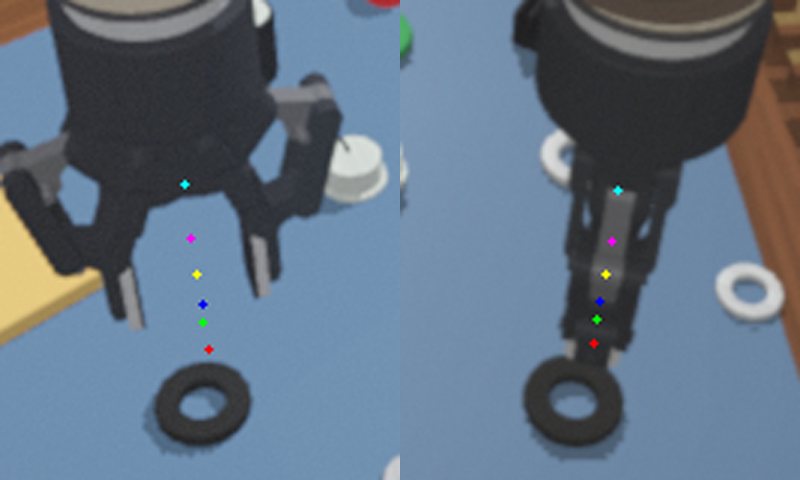

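Request:
jog_arm(
  targets="-5 -3 -25 0 0 0 0.5; 0 0 -20 0 0 0 0.5; 0 0 -12 0 0 0 0.5; 0 0 0 0 0 0 0.5; 0 0 0 0 0 0 0.5",
)

```text
time: 9.35
eef_pos: [0.6458, -0.1988, -0.0183]
tcp_rot: [0.156, 0.988, 0.001, -0.004]
contact_force: [-0.0, 0.3, 0.9]
opening: 0.748
```

Run:
```python
from h import *
rep(642.6,-199.1,-29)
```

```text
t 9.35 tcp [ 645.8 -198.8  -18.3] rotcorr [-0.17 -0.43 -0.07] F [-0.   0.3  0.9] open 0.748
delta [ -3.2  -0.3 -10.7]
```

Request:
jog_arm(
  targets="-3.5 0 -8 -0.2 -0.4 0 0.5; 0 0 -3 0 0 0 0.5; 0 0 0 0 0 0 0.5",
)

```text
time: 9.6
eef_pos: [0.6429, -0.1988, -0.0306]
tcp_rot: [0.156, 0.988, -0.0, 0.0]
contact_force: [-0.4, 0.3, -0.4]
opening: 0.748
```

Run:
```python
from h import *
rep(642.6,-199.1,-29)
```

```text
t 9.6 tcp [ 642.9 -198.8  -30.6] rotcorr [ 0.05 -0.01 -0.11] F [-0.4  0.3 -0.4] open 0.748
delta [-0.3 -0.3  1.6]
```

Position is good; closing.

Request:
jog_arm(
  targets="0 0 0 0 0 0 -1; 0 0 0 0 0 0 -1; 0 0 0 0 0 0 -1; 0 0 0 0 0 0 -1; 0 0 0 0 0 0 -1",
  force=30,
)

```text
time: 10.02
eef_pos: [0.6448, -0.1996, -0.0275]
tcp_rot: [0.155, 0.988, -0.001, 0.002]
contact_force: [-0.0, 0.3, -0.1]
opening: 0.508
```

Run:
```python
from h import *
rep(642.6,-199.1,-29)
cv2.imwrite("pics/l.png",cam("wrist")["pixels"][150:420,100:460])
```

```text
t 10.02 tcp [ 644.8 -199.6  -27.5] rotcorr [ 0.17  0.25 -0.11] F [-0.   0.3 -0.1] open 0.508
delta [-2.2  0.5 -1.5]
```

View pics/l.png

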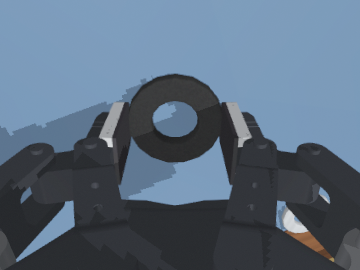

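The wrist crop shows the pad between both fingers at opening 0.508. I'll lift it and carry it to the stud.

Request:
jog_arm(
  targets="0 0 30 0 0 0 -1; 0 0 35 0 0 0 -1; -20 -8 30 0 0 0 -1; -30 -11 0 0 0 0 -1; -30 -11 0 0 0 0 -1; -30 -11 0 0 0 0 -1; -20 -8 0 0 0 0 -1; -8 -3 0 0 0 0 -1; 0 0 0 0 0 0 -1; 0 0 0 0 0 0 -1",
)

```text
time: 10.9
eef_pos: [0.5025, -0.2526, 0.0731]
tcp_rot: [0.154, 0.988, -0.003, 0.005]
contact_force: [0.8, -0.3, -0.8]
opening: 0.511
```

```bash
cat >> h.py <<'E'
def heldview(n,name,H,R,dz,stud=(.5,-.2541),fn=None):
    """held ring: bottom = tcp z+dz ; fit from wrist & fixed cams"""
    s=get_state();zb=s["eef_pos"][2]+dz
    ps=[cam("scene"),cam("side"),cam("wrist")]
    for p in ps:
        l=silhouettes(n,p)
        for e in l[:2]:
            try:
                x,r=fit([p],[e["mask"]],H,R,z0=zb); print(n,np.round(e["uv"]),round(e["p"],2),"fit",(x*1e3).round(1))
            except Exception as ex: print(ex)
    rep(stud[0]*1e3,stud[1]*1e3,0)
    c=[]
    for q in ps[:2]:
        im=q["pixels"].copy();w=proj(q,[[*stud,.062],[*stud,.012]])
        u,v=w[0].astype(int);v=max(v,75);u=max(u,55)
        c.append(cv2.resize(im[v-75:v+45,u-50:u+50],(400,480),interpolation=cv2.INTER_CUBIC))
    cv2.imwrite(f"pics/{name}.png",np.hstack(c));cv2.imwrite(f"pics/{name}w.png",ps[2]["pixels"])
E
python3 - <<'E'
from h import *
heldview("base_pad","m",.008,.023,.0275)
E
```

```text
base_pad [132. 230.] 0.92 fit [ 500.3 -254.2   21.9]
base_pad [246. 324.] 0.92 fit [ 514.  -251.6   13.6]
base_pad [269. 253.] 0.76 fit [ 503.  -252.7   22.9]
t 11.2 tcp [ 503.  -252.1   72.7] rotcorr [ 0.36  0.45 -0.35] F [-0.3  0.5 -0.1] open 0.509
delta [ -3.   -2.  -72.7]
```

View pics/m.png

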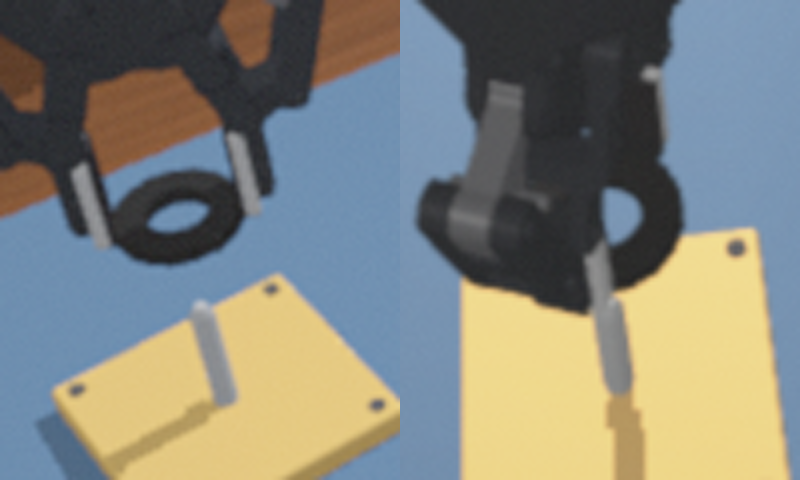

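View pics/mw.png

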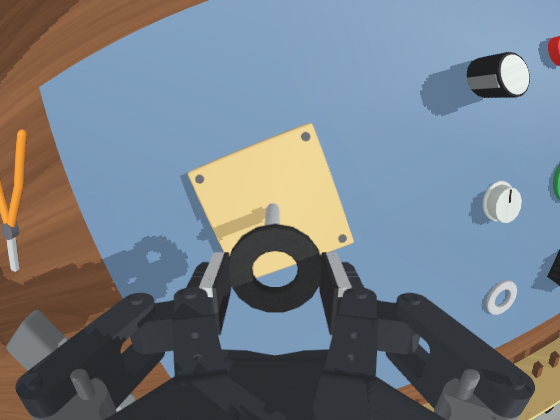

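Run:
```python
from h import *
p=cam("wrist");print(proj(p,[[.5,-.2541,.062],[.5,-.2541,.055],[.5,-.2541,.04]]).round(1))
cv2.imwrite("pics/n.png",cv2.resize(p["pixels"][190:320,210:340],(600,600),interpolation=cv2.INTER_CUBIC))
rep(500,-254.1,0)
```

```text
[[270.7 234.1]
 [270.9 230.2]
 [271.3 222.4]]
t 11.25 tcp [ 502.9 -252.1   72.6] rotcorr [ 0.36  0.44 -0.34] F [-1.1  0.5 -0.6] open 0.508
delta [ -2.9  -2.  -72.6]
```

View pics/n.png

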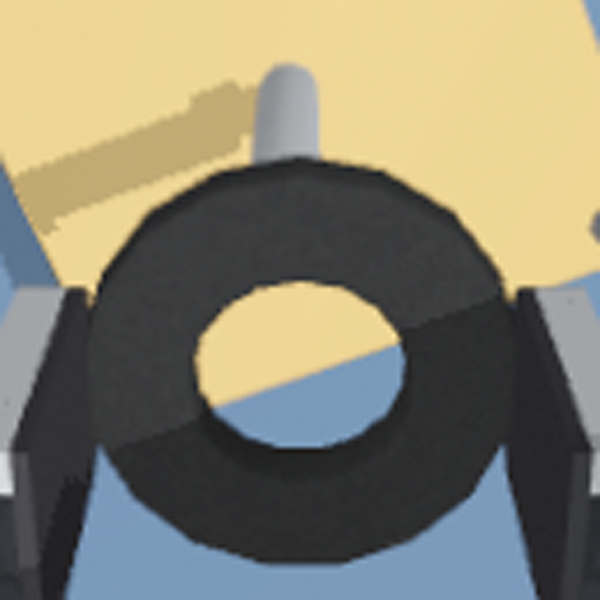

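The wrist crop shows the stud foot at (272,204), where I predicted about (271.5,203), so the stud position holds to about 1 mm. The ring centre equals the TCP in xy. Aligning.

Request:
jog_arm(
  targets="-3 -2 -10 0.4 0.4 -0.3 -1; 0 0 -8 0 0 0 -1; 0 0 0 0 0 0 -1",
)

```text
time: 11.5
eef_pos: [0.5006, -0.2538, 0.0531]
tcp_rot: [0.156, 0.988, 0.001, 0.0]
contact_force: [-0.6, 0.0, 0.4]
opening: 0.514
```

Run:
```python
from h import *
heldview("base_pad","o",.008,.023,.0275)
```

```text
base_pad [131. 237.] 0.71 fit [ 497.7 -256.1   21.8]
base_pad [245. 332.] 0.72 fit [ 512.2 -253.5   13.7]
base_pad [271. 251.] 0.85 fit [ 501.5 -254.9   22.8]
t 11.8 tcp [ 501.9 -254.8   55.6] rotcorr [ 0.09  0.23 -0.1 ] F [ 0.9  0.2 -0.3] open 0.506
delta [ -1.9   0.7 -55.6]
```

View pics/o.png

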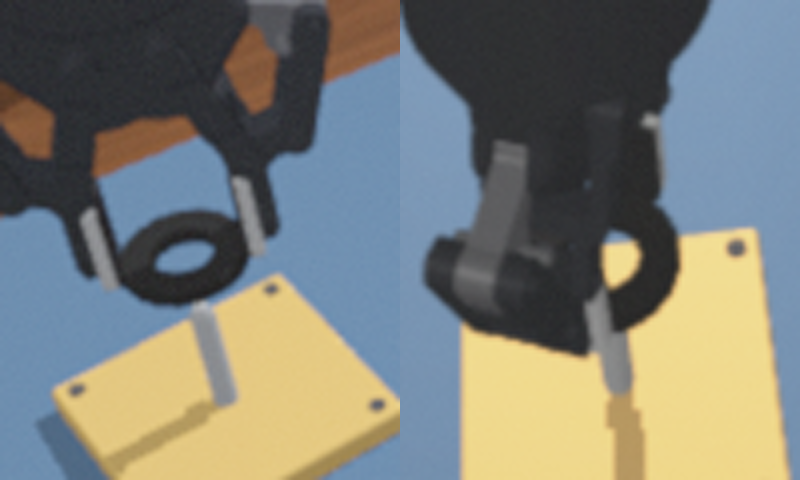

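Request:
jog_arm(
  targets="-1.5 1.5 -15 0 0.2 0 -1; 0 0 -15 0 0 0 -1; 0 0 -10 0 0 0 -1; 0 0 0 0 0 0 -1",
)

```text
time: 12.13
eef_pos: [0.5024, -0.2547, 0.0174]
tcp_rot: [0.156, 0.988, -0.002, 0.003]
contact_force: [-0.3, 0.8, -0.3]
opening: 0.512
```

Run:
```python
from h import *
heldview("base_pad","q",.008,.023,.0275)
```

```text
base_pad [138. 262.] 0.8 fit [ 499.  -256.5   23.4]
base_pad [246. 350.] 0.81 fit [ 514.6 -253.6   13. ]
base_pad [275. 252.] 0.68 fit [ 504.2 -256.1   22.9]
t 12.43 tcp [ 504.2 -256.1   20.3] rotcorr [ 0.51  0.57 -0.11] F [ 0.4 -0.5  0.1] open 0.51
delta [ -4.2   2.  -20.3]
```

View pics/q.png

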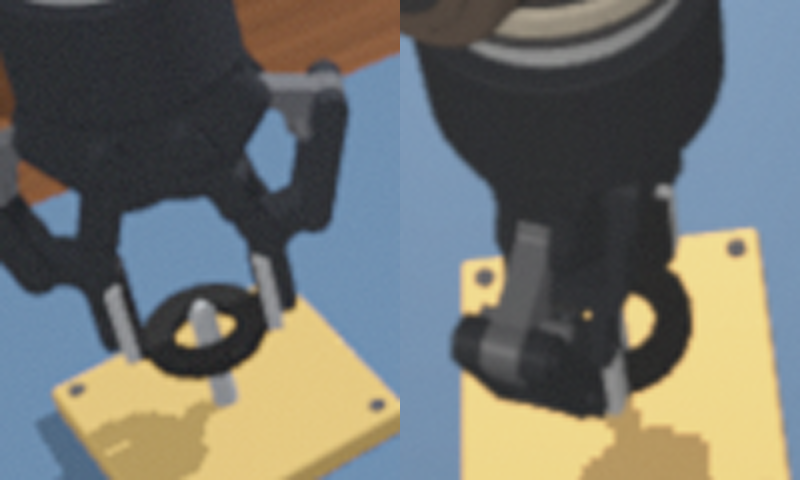

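View pics/qw.png

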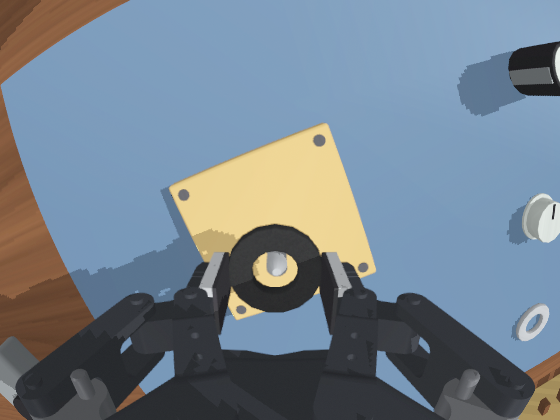

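The scene crop shows the stud tip at (202,310) through the pad's hole, so the pad is threaded. Lowering.

Request:
jog_arm(
  targets="-3.5 1.5 -12 0.4 0.5 0 -1; 0 0 -10 0 0 0 -1; 0 0 -6 0 0 0 -1; 0 0 0 0 0 0 -1",
)

```text
time: 12.77
eef_pos: [0.5013, -0.2552, -0.0086]
tcp_rot: [0.156, 0.988, -0.001, 0.002]
contact_force: [0.2, 0.6, -0.5]
opening: 0.514
```

Run:
```python
from h import *
rep(500.2,-253.5,-15.5)
```

```text
t 12.77 tcp [ 501.3 -255.2   -8.6] rotcorr [ 0.19  0.19 -0.11] F [ 0.2  0.6 -0.5] open 0.514
delta [-1.1  1.7 -6.9]
```

Request:
jog_arm(
  targets="-1 1.5 -6 0.2 0.2 0 -1; 0 0 -3 0 0 0 -1; 0 0 0 0 0 0 -1",
)

```text
time: 13.02
eef_pos: [0.4998, -0.2533, -0.0178]
tcp_rot: [0.155, 0.988, 0.001, -0.002]
contact_force: [-0.3, 0.6, 4.4]
opening: 0.505
```

Request:
jog_arm(
  targets="0 0 0 0 0 0 0.3; 0 0 0 0 0 0 0.3; 0 0 0 0 0 0 0.3",
)

```text
time: 13.27
eef_pos: [0.4999, -0.2533, -0.0182]
tcp_rot: [0.155, 0.988, 0.001, -0.002]
contact_force: [-0.3, 0.9, 1.3]
opening: 0.65
```

Request:
jog_arm(
  targets="0 0 30 0 0 0 0.5; 0 0 40 0 0 0 0.5; 0 0 35 0 0 0 0.5; 0 0 10 0 0 0 1; 0 0 0 0 0 0 1",
)

```text
time: 13.68
eef_pos: [0.4963, -0.2506, 0.0968]
tcp_rot: [0.155, 0.988, 0.003, -0.006]
contact_force: [0.6, -0.6, -0.7]
opening: 0.989
```

Run:
```python
from h import *
heldview("base_pad","r",.008,.023,.0275)
ps=[cam("scene"),cam("side"),cam("wrist")]
for p in ps:
    e=silhouettes("base_pad",p)[0];print(e["p"],fit([p],[e["mask"]],.008,.023,z0=.012)[0]*1e3)
```

```text
base_pad [144. 276.] 0.69 fit [ 612.8 -280.9   17.4]
base_pad [240. 368.] 0.87 fit [ 508.8 -310.6   17.4]
base_pad [277. 243.] 0.22 fit [ 553.9 -158.4   15.8]
base_pad [274. 202.] 0.97 fit [ 468.1 -243.1   12.2]
t 13.98 tcp [ 493.6 -248.6   91.6] rotcorr [-0.81 -1.06 -0.1 ] F [ 0.1 -0.1 -0.6] open 1.0
delta [  6.4  -5.5 -91.6]
0.59 [ 500.80572497 -256.0591362    22.11050865]
0.91 [ 500.06262029 -253.07023026   21.50243826]
0.86 [ 498.54764606 -253.49790047   22.84606943]
```

View pics/r.png

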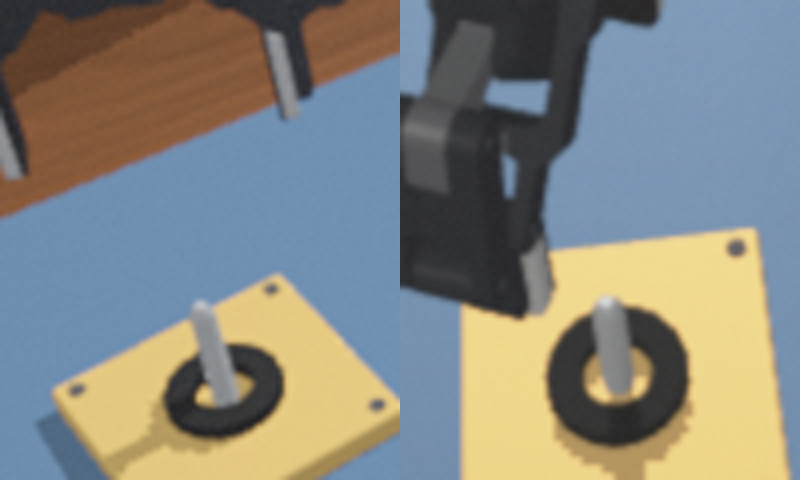

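The pad lies flat on the plate and round the stud: side fit is (500.1,-253.1) at z 12 mm. Next is the transformer.

Request:
jog_arm(
  targets="13 38 0 -0.8 -1 0 1; 13 38 0 0 0 0 1; 13 38 0 0 0 0 1; 13 38 0 0 0 0 1; 13 38 0 0 0 0 1; 13 38 0 0 0 0 1; 13 38 0 0 0 0 1; 13 38 0 0 0 0 1; 13 38 0 0 0 0 1; 13 38 0 0 0 0 1",
  force=70,
)

```text
time: 15.12
eef_pos: [0.6265, 0.1365, 0.0945]
tcp_rot: [0.164, 0.987, -0.003, 0.004]
contact_force: [1.1, 0.8, -0.2]
opening: 1.005
```

Request:
jog_arm(
  targets="12 30 0 0 0 0 1; 0 0 0 0 0 0 1; 0 0 0 0 0 0 1; 0 0 0 0 0 0 1",
)

```text
time: 15.45
eef_pos: [0.6399, 0.1773, 0.094]
tcp_rot: [0.159, 0.987, -0.002, 0.004]
contact_force: [-0.5, -0.2, -0.4]
opening: 1.002
```

```bash
cat >> h.py <<'E'
def seek(n,H,R,near,name,z0=0.):
    p=cam("wrist");rep()
    for e in silhouettes(n,p):
        x,r=fit([p],[e["mask"]],H,R,z0=z0)
        print(n,np.round(e["uv"]),round(e["p"],2),"fit",(x*1e3).round(1)); 
    rep(*near,-29);cv2.imwrite(f"pics/{name}.png",p["pixels"])
E
python3 - <<'E'
from h import *
seek("transformer",.02,.03,(641.2,176.4),"s")
E
```

```text
t 15.5 tcp [639.7 176.7  93.9] rotcorr [0.27 0.43 0.29] F [-0.4  0.2 -0.5] open 0.999
transformer [278. 213.] 0.85 fit [641.2 178.5  29.6]
transformer [ 9. 96.] 0.5 fit [448.4 -42.3  12. ]
t 15.55 tcp [639.7 176.1  93.9] rotcorr [0.28 0.43 0.34] F [ 0.4  0.5 -0.5] open 1.005
delta [   1.5    0.3 -122.9]
```

View pics/s.png

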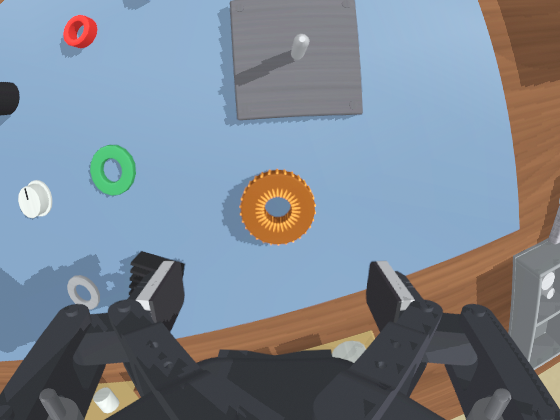

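The transformer shows at (277,207) and fits at (641,178), R 29.6. Descending.

Request:
jog_arm(
  targets="1 1 -35 0.2 0.4 0.3 1; 0 0 -35 0 0 0 1; 0 0 -25 0 0 0 1; 0 0 -10 0 0 0 1; 0 0 0 0 0 0 1; 0 0 0 0 0 0 1",
)

```text
time: 16.05
eef_pos: [0.6426, 0.1688, -0.0099]
tcp_rot: [0.162, 0.987, -0.0, 0.004]
contact_force: [0.2, 0.2, 0.5]
opening: 0.996
```

Run:
```python
from h import *
rep(641.2,177.5,-28)
```

```text
t 16.05 tcp [642.6 168.8  -9.9] rotcorr [0.09 0.41 0.63] F [0.2 0.2 0.5] open 0.996
delta [ -1.4   8.7 -18.1]
```

Request:
jog_arm(
  targets="-1.5 8.5 -6 0 0.4 0.6 1; 0 0 -6 0 0 0 1; 0 0 0 0 0 0 1",
)

```text
time: 16.3
eef_pos: [0.6438, 0.1771, -0.0182]
tcp_rot: [0.157, 0.988, 0.0, 0.003]
contact_force: [-0.7, 0.8, -0.1]
opening: 1.001
```

Run:
```python
from h import *
rep(641.2,177.5,-28)
```

```text
t 16.3 tcp [643.8 177.1 -18.2] rotcorr [0.05 0.35 0.09] F [-0.7  0.8 -0.1] open 1.001
delta [-2.6  0.4 -9.8]
```

Request:
jog_arm(
  targets="-3 0 -8 0 0.3 0 1; 0 0 -4 0 0 0 1; 0 0 0 0 0 0 1",
)

```text
time: 16.55
eef_pos: [0.6428, 0.178, -0.0283]
tcp_rot: [0.157, 0.988, 0.0, 0.003]
contact_force: [-0.3, 0.4, 0.3]
opening: 1.0
```

Run:
```python
from h import *
rep(641.2,177.5,-28)
```

```text
t 16.55 tcp [642.8 178.  -28.3] rotcorr [0.01 0.33 0.03] F [-0.3  0.4  0.3] open 1.0
delta [-1.6 -0.5  0.3]
```

Request:
jog_arm(
  targets="-1.5 0 -1 0 0.3 0 -1; 0 0 0 0 0 0 -1; 0 0 0 0 0 0 -1; 0 0 0 0 0 0 -1; 0 0 0 0 0 0 -1",
)

```text
time: 16.97
eef_pos: [0.6417, 0.1785, -0.0284]
tcp_rot: [0.157, 0.988, 0.0, 0.0]
contact_force: [-0.0, 0.3, 2.4]
opening: 0.668
```

Run:
```python
from h import *
rep(641.2,177.5,-28)
```

```text
t 16.97 tcp [641.7 178.5 -28.4] rotcorr [-0.01  0.05  0.02] F [-0.   0.3  2.4] open 0.668
delta [-0.5 -1.   0.4]
```

Gripped at opening 0.668, which matches 60 mm on the same scale as the pad. Lifting and carrying.

Request:
jog_arm(
  targets="0 0 15 0 0 0 -1; 0 0 30 0 0 0 -1; 0 0 35 0 0 0 -1; 0 -5 20 0 0 0 -1; -8 -25 0 0 0 0 -1; -12 -35 0 0 0 0 -1; -12 -36 0 0 0 0 -1; -12 -36 0 0 0 0 -1; -12 -36 0 0 0 0 -1; -12 -36 0 0 0 0 -1",
)

```text
time: 17.8
eef_pos: [0.5683, -0.0308, 0.0813]
tcp_rot: [0.15, 0.989, 0.0, 0.001]
contact_force: [1.1, -0.0, -2.0]
opening: 0.665
```

Run:
```python
from h import *
rep(500.2,-253.5,70)
```

```text
t 17.8 tcp [568.3 -30.8  81.3] rotcorr [ 0.01  0.08 -0.74] F [ 1.1 -0.  -2. ] open 0.665
delta [ -68.1 -222.7  -11.3]
```

Request:
jog_arm(
  targets="-11 -36 0 0 0 -0.5 -1; -11 -36 0 0 0 0 -1; -11 -36 0 0 0 0 -1; -11 -36 0 0 0 0 -1; -10 -34 0 0 0 0 -1; -6 -20 0 0 0 0 -1; -2 -7 0 0 0 0 -1; 0 0 0 0 0 0 -1; 0 0 0 0 0 0 -1; 0 0 0 0 0 0 -1",
)

```text
time: 18.63
eef_pos: [0.4977, -0.2505, 0.0887]
tcp_rot: [0.159, 0.987, -0.002, 0.003]
contact_force: [-0.8, -0.1, -1.4]
opening: 0.667
```

Run:
```python
from h import *
heldview("transformer","t",.02,.03,.0284,stud=(.5002,-.2535))
```

```text
transformer [126. 218.] 0.8 fit [ 498.7 -253.2   29.6]
transformer [244. 314.] 0.76 fit [ 511.4 -252.4   19.9]
transformer [274. 263.] 0.61 fit [ 497.4 -250.    30. ]
t 18.93 tcp [ 497.7 -250.4   88.4] rotcorr [0.24 0.26 0.19] F [ 0.4 -0.6 -2. ] open 0.667
delta [  2.5  -3.1 -88.4]
```

View pics/t.png

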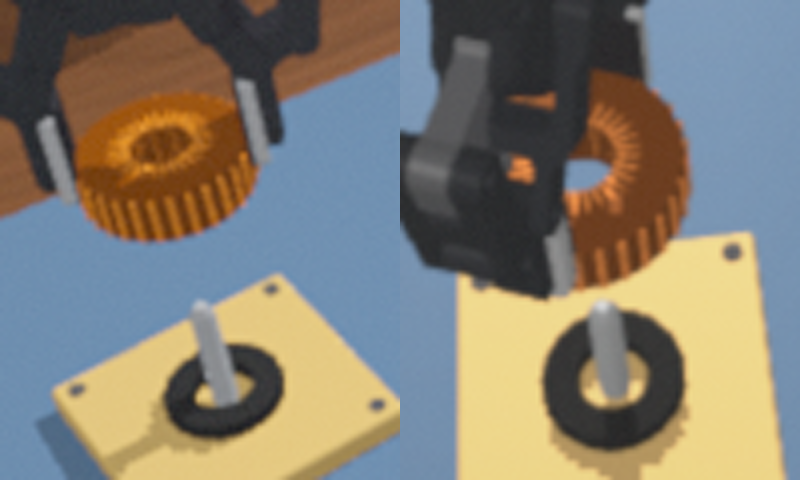

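View pics/tw.png

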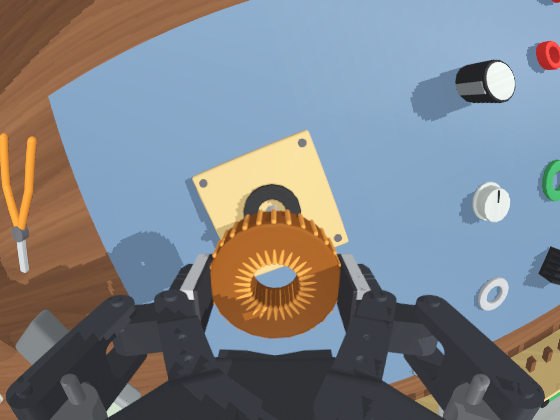

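Transformer centre by the wrist fit (497.4,-250.0) matches the TCP. I'll shift to the axis and lower to just above the tip.

Request:
jog_arm(
  targets="2.5 -3 -15 0.2 0.2 0.2 -1; 0 0 -15 0 0 0 -1; 0 0 -5 0 0 0 -1; 0 0 0 0 0 0 -1",
)

```text
time: 19.27
eef_pos: [0.5022, -0.2522, 0.0536]
tcp_rot: [0.155, 0.988, -0.001, 0.002]
contact_force: [-0.4, -0.6, -2.8]
opening: 0.661
```

Run:
```python
from h import *
heldview("transformer","u",.02,.03,.0284,stud=(.5002,-.2535))
```

```text
transformer [131. 238.] 0.57 fit [ 503.5 -255.2   29.3]
transformer [380. 173.] 0.19 fit [607.8 137.2  46.1]
transformer [249. 331.] 0.69 fit [ 516.6 -254.    19.7]
transformer [274. 261.] 0.57 fit [ 502.7 -253.    30.3]
t 19.57 tcp [ 503.2 -253.4   55.8] rotcorr [ 0.27  0.37 -0.19] F [ 0.5  0.3 -1.7] open 0.667
delta [ -3.   -0.1 -55.8]
```

View pics/u.png

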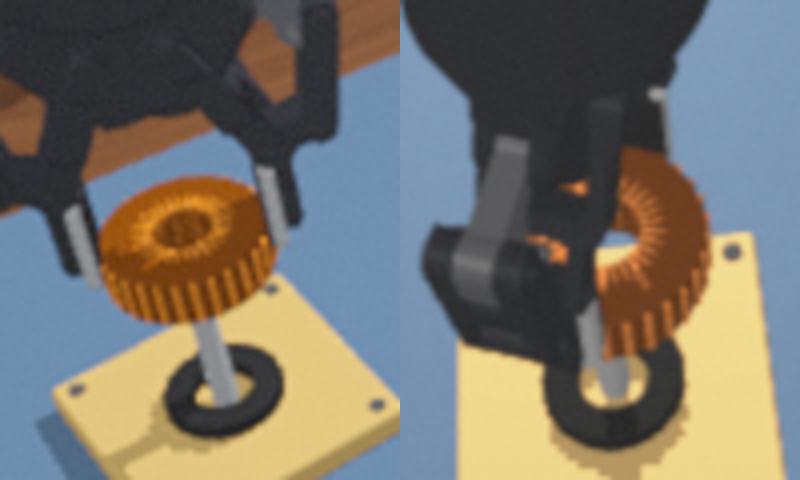

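View pics/uw.png

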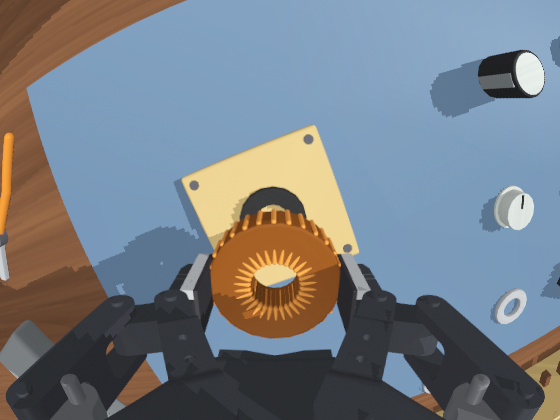

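Request:
jog_arm(
  targets="-3.5 0 -8 0.2 0.3 -0.2 -1; -0.5 0 -6 0 0 0 -1; 0 0 0 0 0 0 -1",
)

```text
time: 19.82
eef_pos: [0.4998, -0.2542, 0.0425]
tcp_rot: [0.157, 0.988, -0.001, 0.002]
contact_force: [-0.5, 0.2, -2.7]
opening: 0.669
```

Run:
```python
from h import *
p=cam("wrist");rep(500.2,-253.5,0)
cv2.imwrite("pics/v.png",cv2.resize(p["pixels"][200:350,190:360],(680,600),interpolation=cv2.INTER_CUBIC))
```

```text
t 19.87 tcp [ 499.9 -254.2   42.8] rotcorr [0.18 0.21 0.03] F [ 0.6 -0.6 -2.6] open 0.665
delta [  0.3   0.7 -42.8]
```

View pics/v.png

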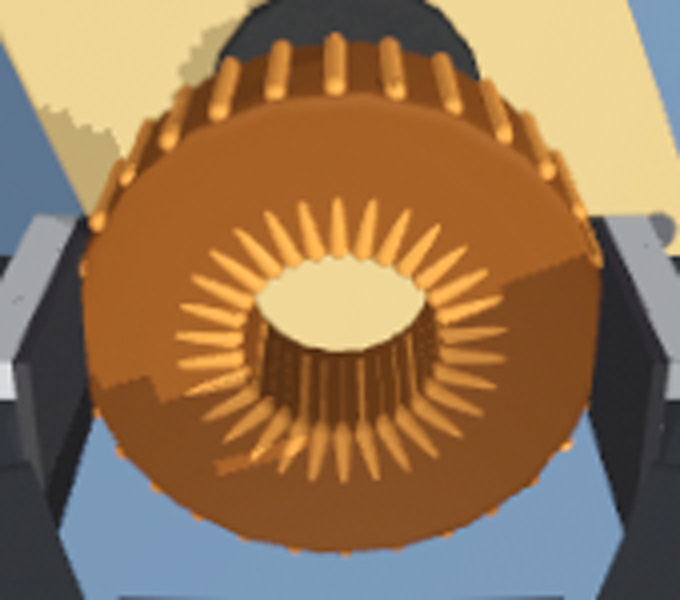

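On the axis within 1 mm, with the underside about 71 mm up. Lowering slowly onto the stud.

Request:
jog_arm(
  targets="0 0.5 -6 0.2 0.2 0 -1; -0.5 0 -6 0 0 0 -1; -0.5 0 -6 0 0 0 -1; 0 0 0 0 0 0 -1",
)

```text
time: 20.2
eef_pos: [0.4988, -0.2539, 0.023]
tcp_rot: [0.157, 0.988, 0.0, 0.0]
contact_force: [-0.3, 0.1, -1.6]
opening: 0.665
```

Run:
```python
from h import *
heldview("transformer","x",.02,.03,.0284,stud=(.5002,-.2535))
p=cam("wrist")
cv2.imwrite("pics/xw.png",cv2.resize(p["pixels"][200:350,190:360],(680,600),interpolation=cv2.INTER_CUBIC))
```

```text
transformer [134. 250.] 0.56 fit [ 500.  -257.3   29.3]
transformer [249. 347.] 0.61 fit [ 513.2 -257.2   19.6]
transformer [274. 128.] 0.5 fit [565.5 177.6  15.8]
transformer [274. 263.] 0.68 fit [ 499.7 -254.8   30.4]
t 20.5 tcp [ 500.2 -254.8   25.3] rotcorr [0.1  0.19 0.04] F [ 0.3 -0.1 -2. ] open 0.668
delta [ -0.    1.3 -25.3]
```

View pics/x.png

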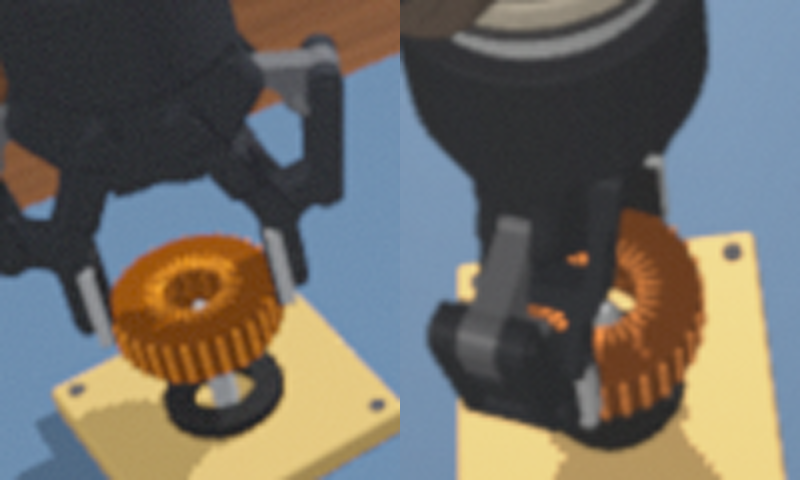

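View pics/xw.png

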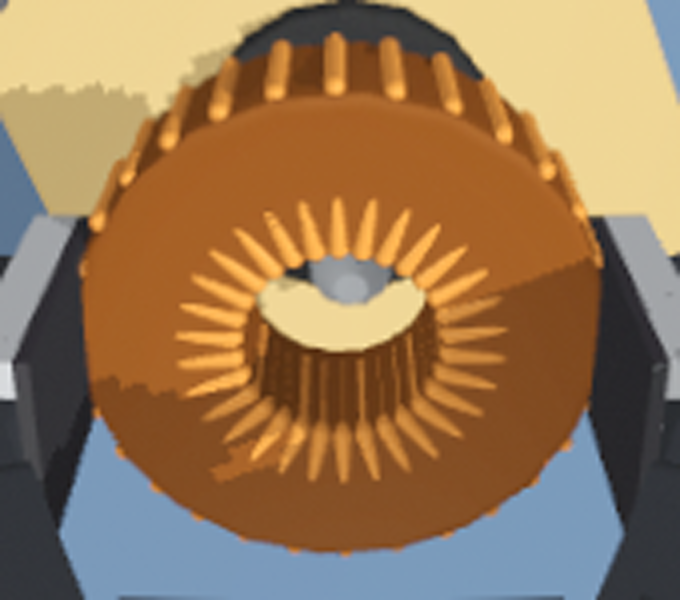

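The stud tip shows inside the hole, wrist crop (350,287) against hole centre 341 across. Lowering on.

Request:
jog_arm(
  targets="-1 1 -7 0.1 0.2 0 -1; -0.5 0 -7 0 0 0 -1; 0 0 -6 0 0 0 -1; 0 0 -4 0 0 0 -1; 0 0 0 0 0 0 -1",
)

```text
time: 20.97
eef_pos: [0.4989, -0.2539, -0.0005]
tcp_rot: [0.157, 0.988, -0.0, 0.0]
contact_force: [-0.7, -0.4, -2.7]
opening: 0.664
```

Run:
```python
from h import *
rep(500.2,-253.5,-8.4)
```

```text
t 20.97 tcp [ 498.9 -253.9   -0.5] rotcorr [0.05 0.04 0.04] F [-0.7 -0.4 -2.7] open 0.664
delta [ 1.3  0.4 -7.9]
```

Request:
jog_arm(
  targets="1 0 -5 0 0 0 -1; 0 0 -3 0 0 0 -1; 0 0 0 0 0 0 -1",
)

```text
time: 21.22
eef_pos: [0.5001, -0.254, -0.0084]
tcp_rot: [0.157, 0.988, -0.0, -0.0]
contact_force: [-2.1, 0.1, 2.5]
opening: 0.666
```

Request:
jog_arm(
  targets="0 0 -2 0 0 0 -1; 0 0 0 0 0 0 -1",
)

```text
time: 21.38
eef_pos: [0.5004, -0.2542, -0.0078]
tcp_rot: [0.157, 0.988, 0.0, -0.001]
contact_force: [-0.5, -0.8, -2.2]
opening: 0.664
```

Request:
jog_arm(
  targets="0 0 -3 0 0 0 -1; 0 0 -1 0 0 0 0.6; 0 0 0 0 0 0 0.6; 0 0 0 0 0 0 1; 0 0 0 0 0 0 1; 0 0 0 0 0 0 1",
)

```text
time: 21.88
eef_pos: [0.5033, -0.2563, -0.0084]
tcp_rot: [0.157, 0.988, -0.001, 0.002]
contact_force: [0.1, 0.7, -0.4]
opening: 1.002
```

Request:
jog_arm(
  targets="0 0 20 0 0 0 1; 0 0 35 0 0 0 1; 0 0 35 0 0 0 1; 0 0 10 0 0 0 1; 0 0 0 0 0 0 1",
)

```text
time: 22.3
eef_pos: [0.5, -0.254, 0.091]
tcp_rot: [0.157, 0.988, 0.001, -0.002]
contact_force: [-0.4, -0.5, -0.1]
opening: 1.0
```

```bash
cat >> h.py <<'E'
def placed(n,name,H,R,z0,stud=(.5002,-.2535)):
    ps=[cam("scene"),cam("side"),cam("wrist")];c=[]
    for p in ps:
        for e in silhouettes(n,p)[:1]:
            try: print(n,np.round(e["uv"]),round(e["p"],2),(fit([p],[e["mask"]],H,R,z0=z0)[0]*1e3).round(1))
            except Exception as x: print(x)
    rep()
    for q in ps[:2]:
        w=proj(q,[[*stud,.062],[*stud,.012]]);u,v=w[0].astype(int)
        c.append(cv2.resize(q["pixels"][v-75:v+45,u-50:u+50],(400,480),interpolation=cv2.INTER_CUBIC))
    cv2.imwrite(f"pics/{name}.png",np.hstack(c))
E
python3 - <<'E'
from h import *
placed("transformer","y",.02,.03,.02)
E
```

```text
transformer [141. 269.] 0.61 [ 502.2 -258.    29.4]
transformer [242. 362.] 0.56 [ 502.2 -255.1   29.3]
transformer [265. 227.] 0.73 [ 501.3 -255.5   30.4]
t 22.6 tcp [ 497.5 -252.2   86.2] rotcorr [-0.43 -0.62  0.03] F [ 0.2 -0.2 -0.3] open 0.998
```

View pics/y.png

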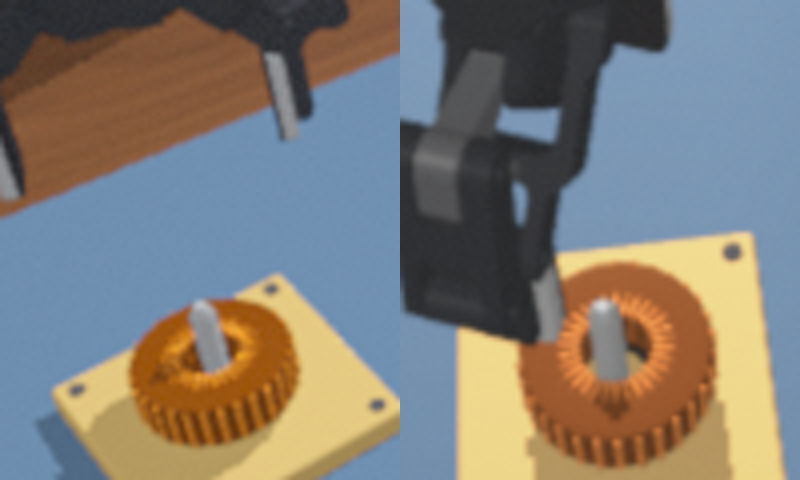

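The transformer lies flat on the pad with the stud inside its hole. Next is the green pad at (565,47).

Request:
jog_arm(
  targets="8 36 0 -0.4 -0.6 0 1; 8 37 0 0 0 0 1; 8 37 0 0 0 0 1; 8 37 0 0 0 0 1; 8 37 0 0 0 0 1; 8 37 0 0 0 0 1; 8 33 0 0 0 0 1; 4 15 0 0 0 0 1; 0 0 0 0 0 0 1; 0 0 0 0 0 0 1",
  force=30,
)

```text
time: 23.43
eef_pos: [0.5498, 0.0289, 0.0715]
tcp_rot: [0.16, 0.987, 0.001, -0.011]
contact_force: [-0.7, -0.1, -0.2]
opening: 1.003
```

Run:
```python
from h import *
seek("top_pad",.008,.023,(564.7,46.9),"z")
```

```text
t 23.48 tcp [549.5  28.5  71.3] rotcorr [-0.34 -1.26  0.43] F [ 0.2  0.2 -0.2] open 1.0
top_pad [315. 229.] 0.89 fit [564.5  48.8  22.9]
t 23.53 tcp [549.7  27.7  71.7] rotcorr [-0.33 -1.22  0.5 ] F [-1.2 -0.6 -0.1] open 1.003
delta [  15.    19.2 -100.7]
```

View pics/z.png

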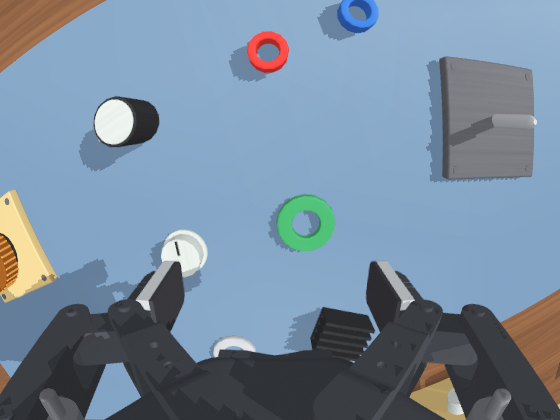

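Request:
jog_arm(
  targets="15 20 0 -0.3 -1.2 0.5 0.5; 0 0 -20 0 0 0 0.5; 0 0 -25 0 0 0 0.5; 0 0 -15 0 0 0 0.5; 0 0 0 0 0 0 0.5; 0 0 0 0 0 0 0.5",
)

```text
time: 24.03
eef_pos: [0.5663, 0.0392, 0.0102]
tcp_rot: [0.162, 0.987, -0.001, 0.002]
contact_force: [-0.6, -0.2, 0.6]
opening: 0.756
```

Run:
```python
from h import *
rep(564.6,47.8,-30)
```

```text
t 24.03 tcp [566.3  39.2  10.2] rotcorr [0.11 0.17 0.65] F [-0.6 -0.2  0.6] open 0.756
delta [ -1.7   8.6 -40.2]
```

Request:
jog_arm(
  targets="-1.5 8.5 -14 0.1 0.2 0.6 0.5; -1 1 -14 0 0 0 0.5; 0 0 0 0 0 0 0.5; 0 0 0 0 0 0 0.5",
)

```text
time: 24.37
eef_pos: [0.5657, 0.0469, -0.0168]
tcp_rot: [0.159, 0.987, 0.0, 0.002]
contact_force: [0.5, 0.4, -0.3]
opening: 0.749
```

Run:
```python
from h import *
rep(564.6,47.8,-30)
```

```text
t 24.37 tcp [565.7  46.9 -16.8] rotcorr [0.02 0.22 0.24] F [ 0.5  0.4 -0.3] open 0.749
delta [ -1.1   0.9 -13.2]
```

Request:
jog_arm(
  targets="-1.5 1.5 -9 0 0.2 0.2 0.5; -0.5 0 -4 0 0 0 0.5; 0 0 0 0 0 0 0.5",
)

```text
time: 24.62
eef_pos: [0.5651, 0.0486, -0.0289]
tcp_rot: [0.157, 0.988, 0.0, 0.002]
contact_force: [0.5, -0.6, -0.6]
opening: 0.749
```

Run:
```python
from h import *
rep(564.6,47.8,-30)
```

```text
t 24.62 tcp [565.1  48.6 -28.9] rotcorr [0.03 0.21 0.01] F [ 0.5 -0.6 -0.6] open 0.749
delta [-0.5 -0.8 -1.1]
```

Request:
jog_arm(
  targets="-0.5 -0.5 -2 0 0.2 0 -1; 0 0 0 0 0 0 -1; 0 0 0 0 0 0 -1; 0 0 0 0 0 0 -1; 0 0 0 0 0 0 -1",
)

```text
time: 25.03
eef_pos: [0.5658, 0.048, -0.0297]
tcp_rot: [0.156, 0.988, -0.0, 0.001]
contact_force: [0.1, -1.0, -0.9]
opening: 0.508
```

Run:
```python
from h import *
rep(564.6,47.8,-30)
```

```text
t 25.03 tcp [565.8  48.  -29.7] rotcorr [ 0.04  0.12 -0.01] F [ 0.1 -1.  -0.9] open 0.508
delta [-1.2 -0.2 -0.3]
```

Request:
jog_arm(
  targets="0 0 30 0 0 0 -1; 0 0 35 0 0 0 -1; -3 -12 30 0 0 0 -1; -8 -36 5 0 0 0 -1; -8 -37 0 0 0 0 -1; -8 -37 0 0 0 0 -1; -8 -37 0 0 0 0 -1; -8 -37 0 0 0 0 -1; -8 -37 0 0 0 0 -1; -6 -28 0 0 0 0 -1",
)

```text
time: 25.87
eef_pos: [0.5055, -0.218, 0.0771]
tcp_rot: [0.15, 0.989, -0.002, 0.003]
contact_force: [1.0, 0.7, 0.6]
opening: 0.506
```

Request:
jog_arm(
  targets="-3 -14 0 0 0 0 -1; 0 0 0 0 0 0 -1; 0 0 0 0 0 0 -1; 0 0 0 0 0 0 -1",
)

```text
time: 26.2
eef_pos: [0.5008, -0.2391, 0.0779]
tcp_rot: [0.155, 0.988, -0.003, 0.004]
contact_force: [0.1, 1.1, 0.7]
opening: 0.507
```

Run:
```python
from h import *
rep(500.2,-253.5,55)
```

```text
t 26.2 tcp [ 500.8 -239.1   77.9] rotcorr [ 0.37  0.45 -0.21] F [0.1 1.1 0.7] open 0.507
delta [ -0.6 -14.4 -22.9]
```

Request:
jog_arm(
  targets="-1 -13 -8 0.4 0.4 -0.2 -1; -1 -2 -8 0 0 0 -1; 0 0 0 0 0 0 -1; 0 0 0 0 0 0 -1",
)

```text
time: 26.53
eef_pos: [0.4997, -0.2495, 0.061]
tcp_rot: [0.154, 0.988, 0.001, 0.0]
contact_force: [0.6, -0.8, 0.1]
opening: 0.512
```

Run:
```python
from h import *
heldview("top_pad","ab",.008,.023,.0297,stud=(.5002,-.2535))
```

```text
top_pad [134. 231.] 0.57 fit [ 498.9 -251.6   21.1]
top_pad [244. 322.] 0.81 fit [ 510.8 -249.9   14.3]
top_pad [344. 235.] 0.28 fit [ 647.9 -129.7   17. ]
top_pad [273. 252.] 0.89 fit [ 499.5 -249.8   22.5]
top_pad [507. 309.] 0.61 fit [ 575.8 -121.1   10.7]
t 26.83 tcp [ 499.9 -250.5   61.8] rotcorr [-0.08  0.09 -0.28] F [-0.3 -0.  -0.4] open 0.506
delta [  0.3  -3.  -61.8]
```

View pics/ab.png

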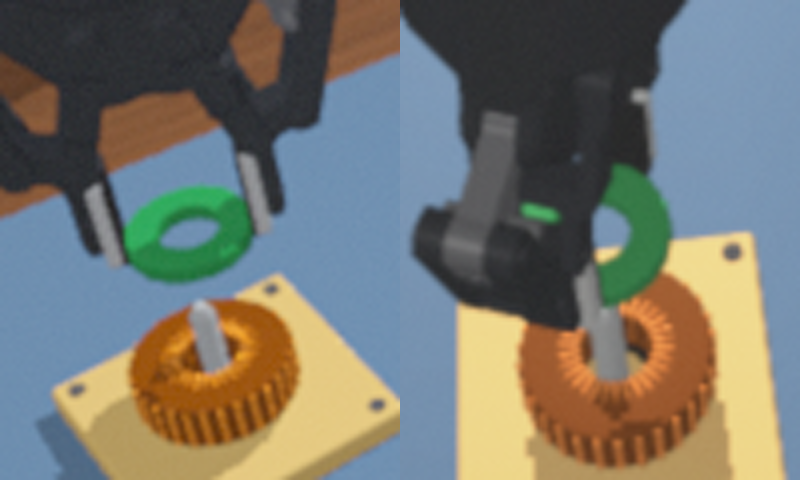

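View pics/abw.png

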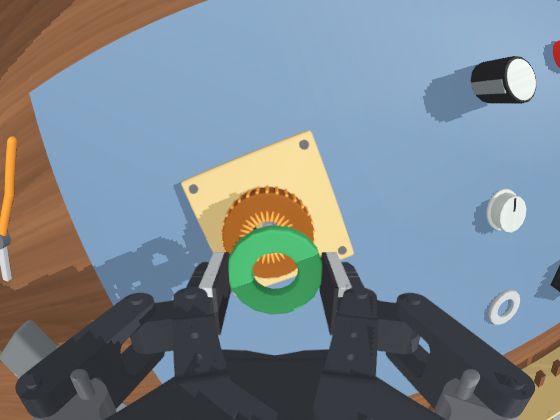

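Request:
jog_arm(
  targets="0 -2.5 -12 0 0.1 -0.2 -1; -1 0 -12 0 0 0 -1; -0.5 0.5 -7 0 0 0 -1; 0 0 0 0 0 0 -1",
)

```text
time: 27.17
eef_pos: [0.4987, -0.2527, 0.0286]
tcp_rot: [0.156, 0.988, 0.0, 0.001]
contact_force: [-0.2, 0.1, -0.4]
opening: 0.511
```

Run:
```python
from h import *
heldview("top_pad","ac",.008,.023,.0297,stud=(.5002,-.2535))
```

```text
top_pad [138. 253.] 0.7 fit [ 498.7 -255.    22.4]
top_pad [141. 289.] 0.48 fit [ 556.2 -268.9   51.9]
top_pad [246. 343.] 0.95 fit [ 510.4 -253.4   14.2]
top_pad [272. 253.] 0.84 fit [ 499.9 -253.8   22.9]
t 27.47 tcp [ 500.7 -254.1   31.8] rotcorr [ 0.18  0.32 -0.08] F [-0.4 -0.8  0.5] open 0.507
delta [ -0.5   0.6 -31.8]
```

View pics/ac.png

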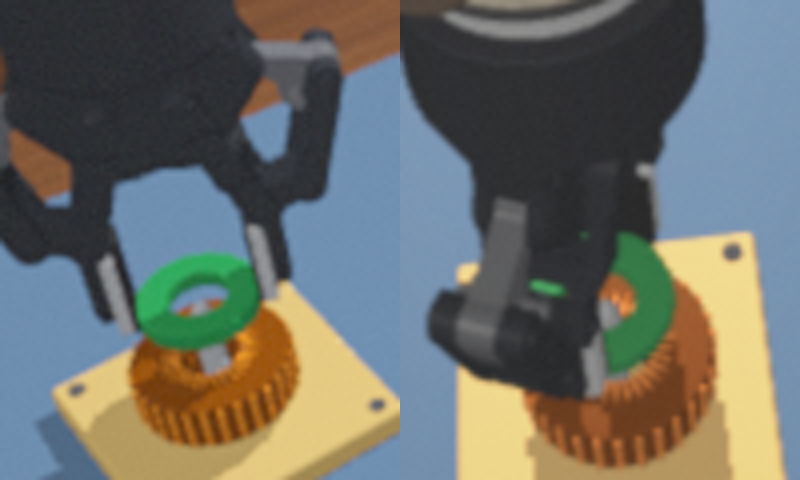

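View pics/acw.png

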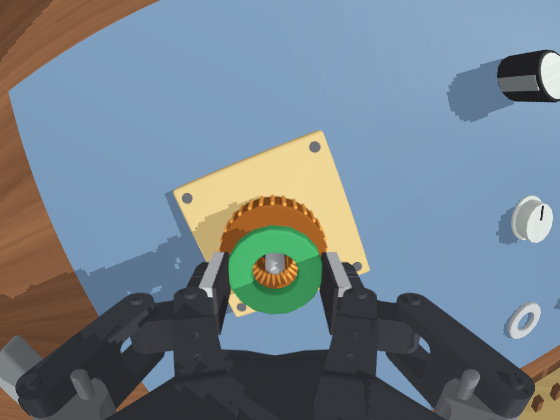

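The stud tip stands inside the green pad's hole: wrist (272,262), hole centre (274,268). Lowering to TCP z≈10.

Request:
jog_arm(
  targets="-0.5 0.5 -7 0.2 0.3 0 -1; -0.5 0 -7 0 0 0 -1; 0 0 -4 0 0 0 -1; 0 0 0 0 0 0 -1",
)

```text
time: 27.8
eef_pos: [0.5006, -0.2542, 0.0136]
tcp_rot: [0.156, 0.988, -0.0, 0.001]
contact_force: [-0.7, -1.0, -0.1]
opening: 0.505
```

Request:
jog_arm(
  targets="0 0 -3 0 0 0 -1; 0 0 0 0 0 0 -1",
)

```text
time: 27.97
eef_pos: [0.5002, -0.2539, 0.0096]
tcp_rot: [0.156, 0.988, -0.0, 0.001]
contact_force: [-0.5, 0.7, -0.3]
opening: 0.507
```

Request:
jog_arm(
  targets="0 0 -2 0 0 0 -1; 0 0 0 0 0 0 -1",
)

```text
time: 28.13
eef_pos: [0.5009, -0.2545, 0.0101]
tcp_rot: [0.156, 0.988, -0.0, 0.001]
contact_force: [-0.3, 0.6, -0.9]
opening: 0.509
```

Request:
jog_arm(
  targets="0 0 0 0 0 0 0.3; 0 0 0 0 0 0 0.3; 0 0 0 0 0 0 0.5; 0 0 0 0 0 0 0.5",
)

```text
time: 28.47
eef_pos: [0.5016, -0.255, 0.0108]
tcp_rot: [0.156, 0.988, -0.001, 0.002]
contact_force: [0.5, 0.4, 0.5]
opening: 0.749
```

Request:
jog_arm(
  targets="0 0 20 0 0 0 0.5; 0 0 35 0 0 0 0.5; 0 0 25 0 0 0 1; 0 0 5 0 0 0 1; 0 0 0 0 0 0 1",
)

```text
time: 28.88
eef_pos: [0.4985, -0.2527, 0.0948]
tcp_rot: [0.156, 0.988, 0.001, -0.002]
contact_force: [-0.6, 0.3, -0.4]
opening: 1.002
```

Run:
```python
from h import *
placed("top_pad","ad",.008,.023,.04)
```

```text
top_pad [142. 265.] 0.78 [ 502.4 -257.3   22.5]
top_pad [244. 356.] 0.82 [ 501.8 -254.3   22.5]
top_pad [270. 210.] 0.67 [ 500.4 -254.9   22.9]
t 29.18 tcp [ 496.8 -251.5   91.5] rotcorr [-0.4  -0.49 -0.08] F [-1.  -0.4 -0.1] open 0.994
```

View pics/ad.png

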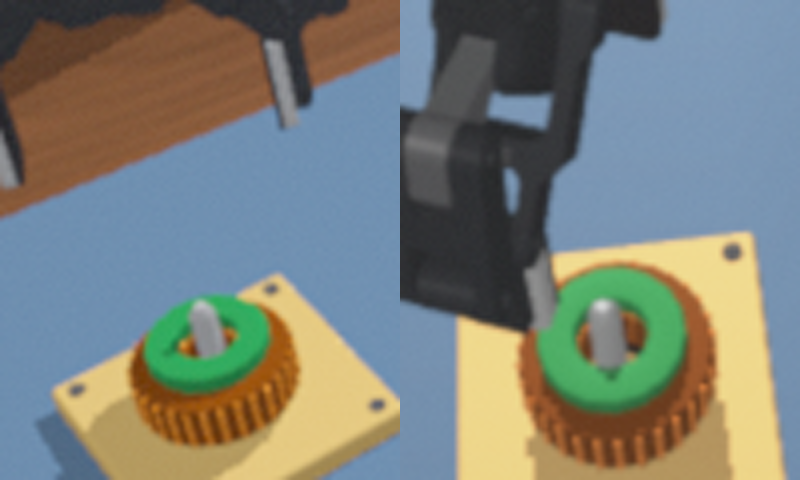

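The green pad lies flat. Next is the 42 mm disc at (669.5,-52).

Request:
jog_arm(
  targets="20 23 0 -0.4 -0.5 0 1; 25 29 0 0 0 0 1; 25 29 0 0 0 0 1; 25 29 0 0 0 0 1; 25 29 0 0 0 0 1; 25 29 0 0 0 0 1; 15 17 0 0 0 0 1; 6 8 0 0 0 0 1; 0 0 0 0 0 0 1; 0 0 0 0 0 0 1",
)

```text
time: 30.02
eef_pos: [0.6616, -0.0485, 0.0775]
tcp_rot: [0.158, 0.987, 0.001, -0.01]
contact_force: [0.9, -0.4, -0.0]
opening: 1.0
```

Run:
```python
from h import *
seek("clamp_disc",.006,.021,(669.5,-52),"ae")
```

```text
t 30.07 tcp [661.2 -48.8  77.3] rotcorr [-0.32 -1.08  0.27] F [-1.1 -0.1 -0.5] open 0.999
clamp_disc [275. 207.] 0.98 fit [668.9 -51.7  20.3]
clamp_disc [205. 309.] 0.73 fit [ 737.4 -142.9   15.4]
t 30.12 tcp [661.2 -49.5  77.7] rotcorr [-0.31 -1.06  0.32] F [ 0.1 -0.3  0.4] open 1.001
delta [   8.3   -2.5 -106.7]
```

View pics/ae.png

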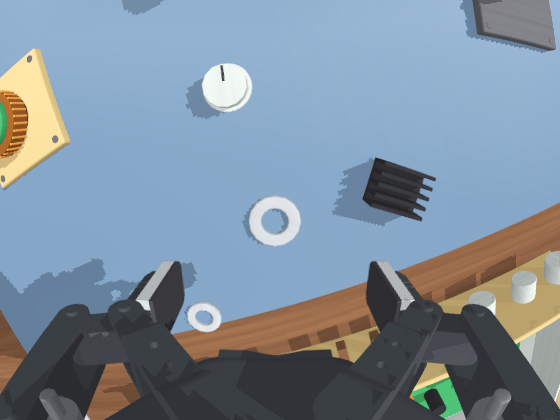

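The disc at wrist (275,220), R 20.3, is the one meant. The other, at (204,317), has R 15.4. Descending.

Request:
jog_arm(
  targets="8 -2.5 -15 -0.3 -1 0.3 0.3; 0 0 -25 0 0 0 0.3; 0 0 -25 0 0 0 0.3; 0 0 -12 0 0 0 0.3; 0 0 0 0 0 0 0.3; 0 0 0 0 0 0 0.3",
)

```text
time: 30.62
eef_pos: [0.6668, -0.0616, 0.0015]
tcp_rot: [0.162, 0.987, -0.001, 0.002]
contact_force: [0.5, 0.6, 0.2]
opening: 0.645
```

Run:
```python
from h import *
rep(669,-52,-31)
```

```text
t 30.62 tcp [666.8 -61.6   1.5] rotcorr [0.15 0.17 0.64] F [0.5 0.6 0.2] open 0.645
delta [  2.2   9.6 -32.5]
```

Request:
jog_arm(
  targets="1.5 9.5 -9 0.1 0.2 0.6 0.3; 0 1 -9 0 0 0 0.3; 0 0 0 0 0 0 0.3; 0 0 0 0 0 0 0.3",
)

```text
time: 30.95
eef_pos: [0.6704, -0.0518, -0.014]
tcp_rot: [0.157, 0.988, -0.001, 0.002]
contact_force: [-0.4, -0.1, 0.9]
opening: 0.652
```

Run:
```python
from h import *
rep(669,-52,-31)
```

```text
t 30.95 tcp [670.4 -51.8 -14. ] rotcorr [0.12 0.27 0.08] F [-0.4 -0.1  0.9] open 0.652
delta [ -1.4  -0.2 -17. ]
```

Request:
jog_arm(
  targets="-2 0 -9 0.1 0.3 0 0.3; -0.5 0 -7 0 0 0 0.3; 0 0 0 0 0 0 0.3",
)

```text
time: 31.2
eef_pos: [0.6691, -0.0515, -0.0295]
tcp_rot: [0.157, 0.988, -0.0, 0.001]
contact_force: [-0.4, 0.7, 0.0]
opening: 0.65
```

Run:
```python
from h import *
rep(669,-52,-31)
```

```text
t 31.2 tcp [669.1 -51.5 -29.5] rotcorr [0.06 0.13 0.01] F [-0.4  0.7  0. ] open 0.65
delta [-0.1 -0.5 -1.5]
```

Request:
jog_arm(
  targets="0 0 -3 0 0.1 0 0.3; 0 0 -1 0 0 0 -1; 0 0 0 0 0 0 -1; 0 0 0 0 0 0 -1; 0 0 0 0 0 0 -1; 0 0 0 0 0 0 -1",
)

```text
time: 31.7
eef_pos: [0.6705, -0.0516, -0.0323]
tcp_rot: [0.157, 0.988, -0.0, 0.001]
contact_force: [-0.8, 0.2, 0.9]
opening: 0.463
```

Run:
```python
from h import *
rep(669,-52,-31)
cv2.imwrite("pics/af.png",cam("wrist")["pixels"][150:420,100:460])
```

```text
t 31.7 tcp [670.5 -51.6 -32.3] rotcorr [0.06 0.13 0.01] F [-0.8  0.2  0.9] open 0.463
delta [-1.5 -0.4  1.3]
```

View pics/af.png

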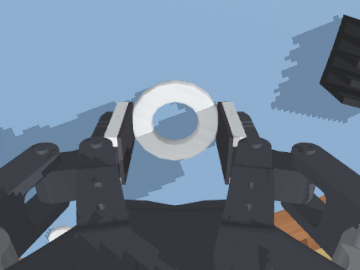

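Disc gripped at opening 0.463 (42 mm). Carrying.

Request:
jog_arm(
  targets="0 0 30 0 0 0 -1; 0 0 35 0 0 0 -1; -8 -10 35 0 0 0 -1; -20 -24 5 0 0 0 -1; -25 -30 0 0 0 0 -1; -25 -30 0 0 0 0 -1; -25 -30 0 0 0 0 -1; -25 -30 0 0 0 0 -1; -20 -24 0 0 0 0 -1; -10 -11 0 0 0 0 -1",
)

```text
time: 32.58
eef_pos: [0.5048, -0.2433, 0.0751]
tcp_rot: [0.152, 0.988, -0.002, 0.001]
contact_force: [0.1, -0.1, -0.3]
opening: 0.467
```

Request:
jog_arm(
  targets="-3 -4 0 0 0 0 -1; 0 0 0 0 0 0 -1; 0 0 0 0 0 0 -1",
)

```text
time: 32.83
eef_pos: [0.4992, -0.2499, 0.0749]
tcp_rot: [0.155, 0.988, -0.001, 0.0]
contact_force: [0.1, -0.0, -1.0]
opening: 0.462
```

Run:
```python
from h import *
rep(500.2,-253.5,50)
```

```text
t 32.83 tcp [ 499.2 -249.9   74.9] rotcorr [ 0.17  0.03 -0.17] F [ 0.1 -0.  -1. ] open 0.462
delta [  1.   -3.6 -24.9]
```

Request:
jog_arm(
  targets="0.5 -3.5 -12 0.1 0 -0.1 -1; -0.5 0 -10 0 0 0 -1; 0 0 0 0 0 0 -1; 0 0 0 0 0 0 -1",
)

```text
time: 33.17
eef_pos: [0.5014, -0.2505, 0.0499]
tcp_rot: [0.154, 0.988, 0.0, 0.0]
contact_force: [0.2, 0.1, 0.3]
opening: 0.462
```

Run:
```python
from h import *
heldview("clamp_disc","ag",.006,.021,.0323,stud=(.5002,-.2535))
```

```text
clamp_disc [383. 174.] 0.71 fit [601.4 145.   52.1]
clamp_disc [296. 349.] 0.66 fit [ 784.9 -179.5   13.3]
clamp_disc [404. 287.] 0.74 fit [ 709.3 -200.3   12.9]
clamp_disc [242. 333.] 0.7 fit [ 512.  -251.6   12.3]
clamp_disc [267. 250.] 0.61 fit [ 500.7 -250.9   20.5]
t 33.47 tcp [ 501.7 -251.6   51.5] rotcorr [ 0.1   0.15 -0.28] F [ 0.1  0.  -0.1] open 0.465
delta [ -1.5  -1.9 -51.5]
```

View pics/ag.png

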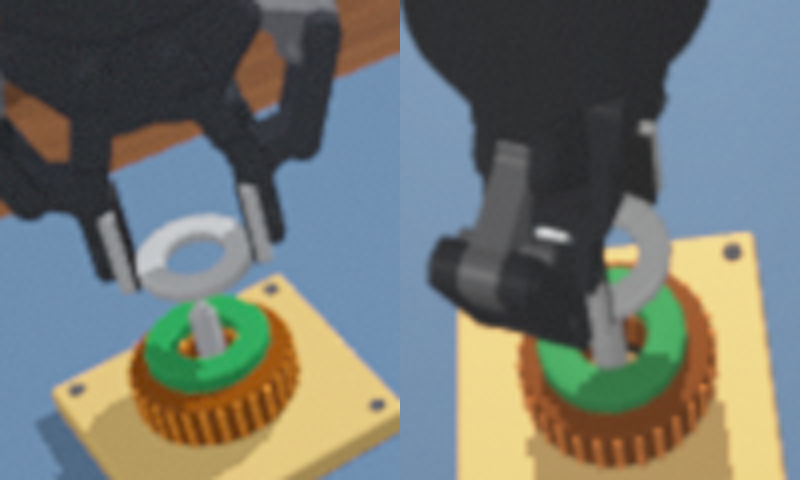

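View pics/agw.png

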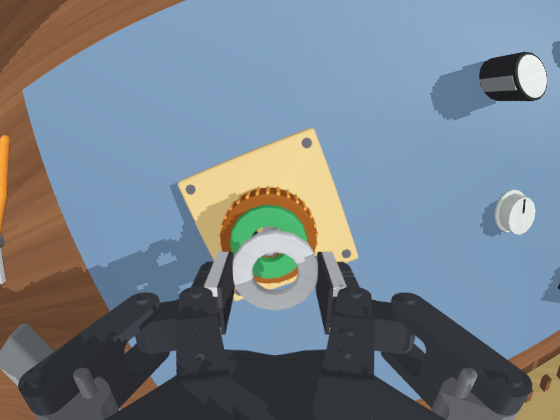

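Request:
jog_arm(
  targets="-1.5 -2 -9 0.1 0.1 -0.2 -1; -0.5 0.5 -9 0 0 0 -1; -0.5 0 -6 0 0 0 -1; 0 0 0 0 0 0 -1",
)

```text
time: 33.8
eef_pos: [0.4996, -0.2539, 0.0265]
tcp_rot: [0.156, 0.988, -0.001, 0.002]
contact_force: [0.5, 0.5, -0.2]
opening: 0.47
```

Run:
```python
from h import *
heldview("clamp_disc","ah",.006,.021,.0323,stud=(.5002,-.2535))
```

```text
clamp_disc [140. 256.] 0.81 fit [ 499.8 -255.7   19.2]
clamp_disc [294. 343.] 0.78 fit [ 771.3 -169.4   13.5]
clamp_disc [402. 288.] 0.77 fit [ 717.6 -184.4   13.2]
clamp_disc [245. 343.] 0.51 fit [ 510.6 -254.7   12.2]
clamp_disc [276. 251.] 0.67 fit [ 499.9 -254.5   20.5]
t 34.1 tcp [ 501.1 -254.8   28.8] rotcorr [ 0.23  0.35 -0.07] F [ 0.5 -0.4 -0.3] open 0.468
delta [ -0.9   1.3 -28.8]
```

View pics/ah.png

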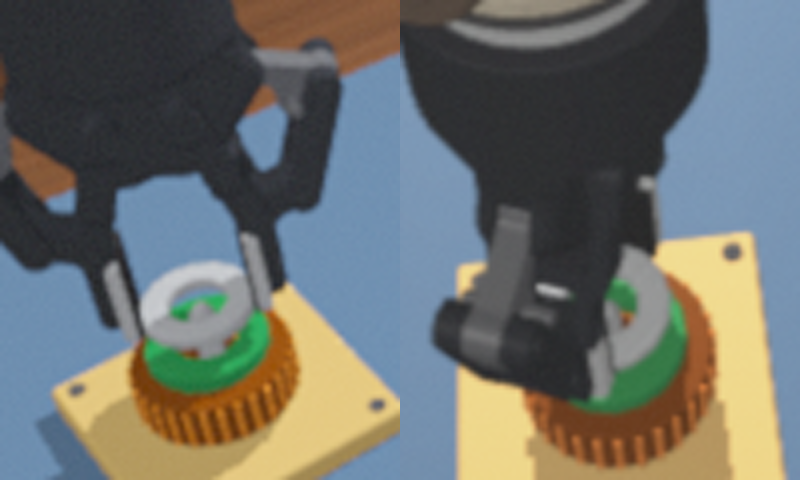

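View pics/ahw.png

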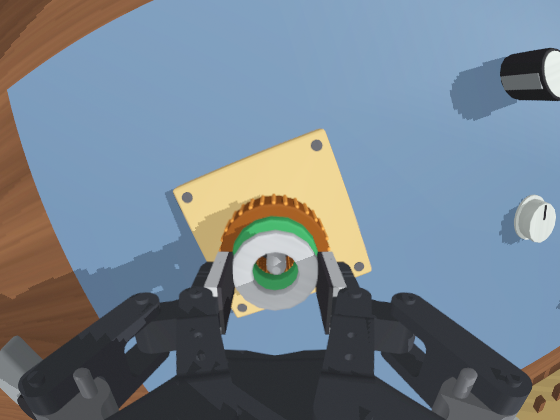

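Request:
jog_arm(
  targets="-1 1 -5 0.2 0.3 0 -1; -0.5 0 -5 0 0 0 -1; 0 0 -3 0 0 0 -1; 0 0 0 0 0 0 -1",
)

```text
time: 34.43
eef_pos: [0.5003, -0.2542, 0.0158]
tcp_rot: [0.156, 0.988, -0.001, 0.001]
contact_force: [0.6, -0.1, -0.7]
opening: 0.467
```

Request:
jog_arm(
  targets="0 0 -2 0 0 0 -1; 0 0 0 0 0 0 -1",
)

```text
time: 34.6
eef_pos: [0.5008, -0.2545, 0.0163]
tcp_rot: [0.156, 0.988, -0.0, 0.001]
contact_force: [-0.8, -0.2, -0.1]
opening: 0.469
```

Request:
jog_arm(
  targets="0 0 -3 0 0 0 -1; 0 0 0 0 0 0 0.2; 0 0 0 0 0 0 0.2; 0 0 0 0 0 0 0.5; 0 0 0 0 0 0 0.5",
)

```text
time: 35.02
eef_pos: [0.5024, -0.2556, 0.0159]
tcp_rot: [0.156, 0.988, -0.001, 0.002]
contact_force: [-0.1, -0.3, -0.2]
opening: 0.755
```

Request:
jog_arm(
  targets="0 0 20 0 0 0 0.5; 0 0 35 0 0 0 0.5; 0 0 25 0 0 0 0.5; 0 0 5 0 0 0 0.5; 0 0 0 0 0 0 0.5",
)

```text
time: 35.43
eef_pos: [0.4989, -0.2531, 0.0987]
tcp_rot: [0.156, 0.988, 0.001, -0.002]
contact_force: [-0.2, -0.8, -0.9]
opening: 0.748
```

Run:
```python
from h import *
placed("clamp_disc","ai",.006,.021,.048)
```

```text
clamp_disc [137. 259.] 0.69 [ 502.5 -257.3   19.3]
clamp_disc [242. 354.] 0.94 [ 502.1 -254.6   19.9]
clamp_disc [285. 214.] 0.89 [ 500.6 -255.1   20.1]
t 35.73 tcp [ 497.3 -251.9   95.7] rotcorr [-0.38 -0.49 -0.08] F [-1.2  0.8 -0.6] open 0.752
```

View pics/ai.png

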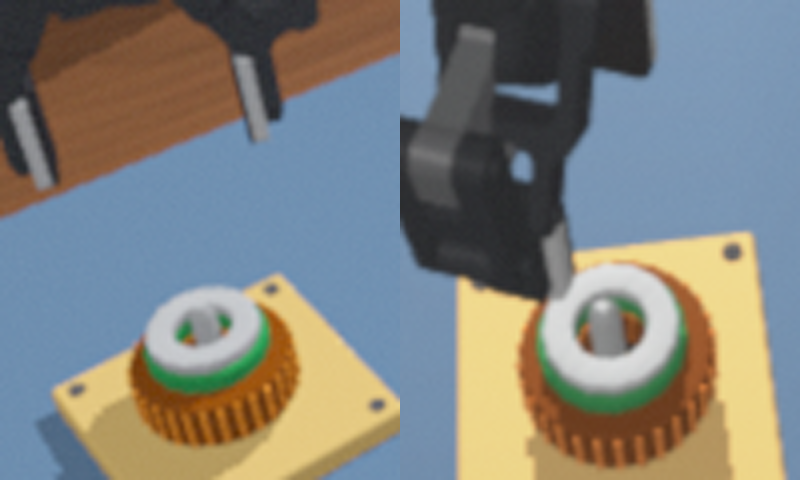

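The steel disc lies flat on the green pad. Last is the small red collar at (433,61).

Request:
jog_arm(
  targets="-5 26 0 -0.3 -0.4 0 0; -7 36 0 0 0 0 0; -7 37 0 0 0 0 0; -8 37 0 0 0 0 0; -8 37 0 0 0 0 0; -8 37 0 0 0 0 0; -8 37 0 0 0 0 0; -7 30 0 0 0 0 0; -3 14 0 0 0 0 0; 0 0 0 0 0 0 0",
)

```text
time: 36.57
eef_pos: [0.4253, 0.0494, 0.0851]
tcp_rot: [0.159, 0.987, 0.002, -0.008]
contact_force: [0.4, 0.2, -0.2]
opening: 0.499
```

Request:
jog_arm(
  targets="0 0 0 0 0 0 0; 0 0 0 0 0 0 0",
)

```text
time: 36.73
eef_pos: [0.4243, 0.0498, 0.0837]
tcp_rot: [0.158, 0.987, 0.001, -0.01]
contact_force: [0.3, -0.4, 0.6]
opening: 0.503
```

Run:
```python
from h import *
seek("collar",.016,.015,(432.7,60.7),"aj")
```

```text
t 36.78 tcp [424.4  49.5  83.7] rotcorr [-0.32 -1.07  0.22] F [-0.2 -0.6 -0.8] open 0.501
collar [334.  91.] 0.84 fit [353.3 113.4  21.4]
collar [298. 219.] 0.83 fit [431.5  62.1  14.4]
collar [369. 172.] 0.56 fit [420.3 136.5  14.1]
t 36.83 tcp [424.7  49.2  83.9] rotcorr [-0.32 -1.04  0.27] F [-0.4 -0.2  0.1] open 0.496
delta [   8.    11.5 -112.9]
```

View pics/aj.png

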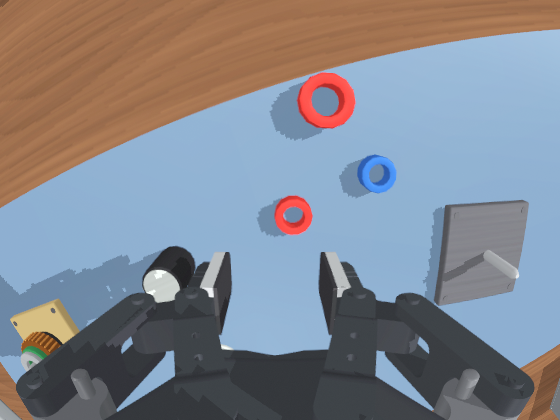

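The small red collar at wrist (293,215), R 14.4, is the one meant; big red (326,100) and blue (377,173) stay. Descending to (432,61.5).

Request:
jog_arm(
  targets="7.5 12 -5 -0.3 -1 0.3 0; 0 2 -25 0 0 0 0; 0 2 -25 0 0 0 0; 0 2 -15 0 0 0 0; 0 0 0 0 0 0 0; 0 0 0 0 0 0 0",
)

```text
time: 37.33
eef_pos: [0.4382, 0.0609, 0.0139]
tcp_rot: [0.162, 0.987, -0.0, 0.004]
contact_force: [0.2, 0.6, 0.1]
opening: 0.501
```

Run:
```python
from h import *
rep(432,61.5,-27)
```

```text
t 37.33 tcp [438.2  60.9  13.9] rotcorr [0.11 0.42 0.62] F [0.2 0.6 0.1] open 0.501
delta [ -6.2   0.6 -40.9]
```

Request:
jog_arm(
  targets="-6.5 0.5 -13 0.1 0.4 0.6 0; -0.5 0 -13 0 0 0 0; 0 0 0 0 0 0 0; 0 0 0 0 0 0 0",
)

```text
time: 37.67
eef_pos: [0.4334, 0.059, -0.011]
tcp_rot: [0.157, 0.988, 0.0, 0.002]
contact_force: [1.1, 0.3, -0.4]
opening: 0.5
```

Run:
```python
from h import *
rep(432,61.5,-27)
```

```text
t 37.67 tcp [433.4  59.  -11. ] rotcorr [0.04 0.27 0.12] F [ 1.1  0.3 -0.4] open 0.5
delta [ -1.4   2.5 -16. ]
```

Request:
jog_arm(
  targets="-2 2.5 -9 0 0.3 0.1 0; -0.5 0 -5 0 0 0 0; 0 0 0 0 0 0 0",
)

```text
time: 37.92
eef_pos: [0.4324, 0.0612, -0.0243]
tcp_rot: [0.157, 0.988, -0.0, 0.002]
contact_force: [-0.7, 0.1, -0.0]
opening: 0.501
```

Run:
```python
from h import *
rep(432,61.5,-27)
```

```text
t 37.92 tcp [432.4  61.2 -24.3] rotcorr [0.06 0.17 0.04] F [-0.7  0.1 -0. ] open 0.501
delta [-0.4  0.3 -2.7]
```

Request:
jog_arm(
  targets="-0.5 0 -3.5 0 0.2 0 0; 0 0 -1 0 0 0 -1; 0 0 0 0 0 0 -1; 0 0 0 0 0 0 -1; 0 0 0 0 0 0 -1; 0 0 0 0 0 0 -1",
)

```text
time: 38.42
eef_pos: [0.4328, 0.0614, -0.0283]
tcp_rot: [0.156, 0.988, -0.001, 0.0]
contact_force: [-0.2, -0.4, -0.3]
opening: 0.329
```

Run:
```python
from h import *
rep(432,61.5,-27)
p=cam("wrist");cv2.imwrite("pics/ak.png",p["pixels"][150:420,100:460])
for e in silhouettes("collar",p)[:3]: print(np.round(e["uv"]),(fit([p],[e["mask"]],.016,.015)[0]*1e3).round(1))
```

```text
t 38.42 tcp [432.8  61.4 -28.3] rotcorr [ 0.07  0.04 -0.03] F [-0.2 -0.4 -0.3] open 0.329
delta [-0.8  0.1  1.3]
[351.  61.] [353.1 113.8  22. ]
[281. 280.] [432.2  61.3  14.5]
```

View pics/ak.png

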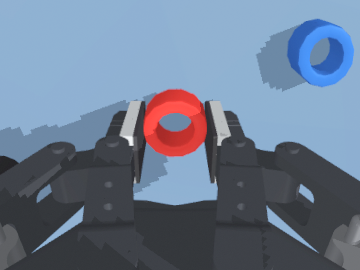

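Gripped at opening 0.329 with the collar centre on the TCP. Carrying it to the stud.

Request:
jog_arm(
  targets="0 0 30 0 0 0 -1; 0 0 35 0 0 0 -1; 2 -10 35 0 0 0 -1; 6 -28 5 0 0 0 -1; 8 -37 0 0 0 0 -1; 8 -37 0 0 0 0 -1; 8 -37 0 0 0 0 -1; 8 -37 0 0 0 0 -1; 8 -37 0 0 0 0 -1; 8 -36 0 0 0 0 -1",
)

```text
time: 39.35
eef_pos: [0.4854, -0.203, 0.0817]
tcp_rot: [0.15, 0.989, -0.001, -0.0]
contact_force: [0.6, 0.8, -0.2]
opening: 0.329
```

Request:
jog_arm(
  targets="6 -28 0 0 0 0 -1; 3 -14 0 0 0 0 -1; 0 0 0 0 0 0 -1; 0 0 0 0 0 0 -1; 0 0 0 0 0 0 -1",
)

```text
time: 39.77
eef_pos: [0.4949, -0.2534, 0.0816]
tcp_rot: [0.154, 0.988, -0.002, 0.001]
contact_force: [0.5, 0.6, 0.1]
opening: 0.329
```

Run:
```python
from h import *
rep(500.4,-253.8,55)
```

```text
t 39.77 tcp [ 494.9 -253.4   81.6] rotcorr [ 0.21  0.03 -0.24] F [0.5 0.6 0.1] open 0.329
delta [  5.5  -0.4 -26.6]
```

Request:
jog_arm(
  targets="5 -0.5 -12 0.2 0 -0.2 -1; 0 0 -12 0 0 0 -1; 0 0 0 0 0 0 -1; 0 0 0 0 0 0 -1",
)

```text
time: 40.1
eef_pos: [0.499, -0.2475, 0.0561]
tcp_rot: [0.153, 0.988, 0.001, -0.001]
contact_force: [0.4, -0.2, -0.1]
opening: 0.329
```

Run:
```python
from h import *
heldview("collar","al",.016,.015,.0283,stud=(.5002,-.2535))
```

```text
collar [135. 235.] 0.78 fit [ 498.3 -250.4   13.7]
collar [310. 166.] 0.69 fit [516.7  56.4  10.3]
collar [243. 324.] 0.45 fit [ 507.4 -246.8    7.3]
collar [278. 280.] 0.91 fit [ 498.5 -247.9   14.7]
t 40.4 tcp [ 499.7 -249.2   57.3] rotcorr [-0.03  0.04 -0.3 ] F [ 0.4  0.3 -0.6] open 0.329
delta [  0.5  -4.3 -57.3]
```

View pics/al.png

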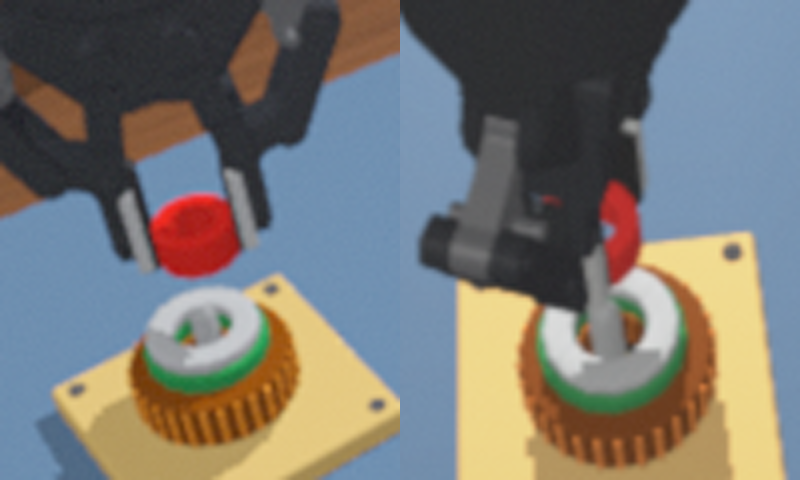

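View pics/alw.png

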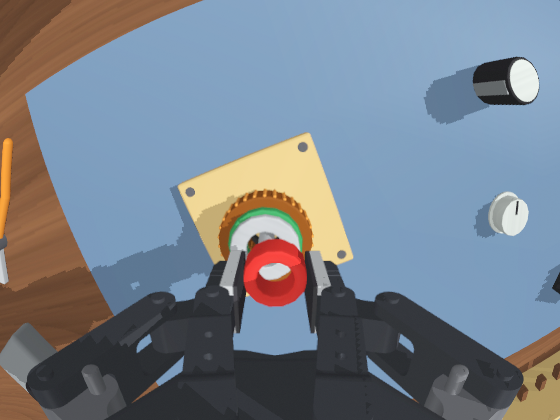

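Request:
jog_arm(
  targets="0.5 -4.5 -8 0 0 -0.3 -1; 0 0 -3 0 0 0 -1; 0 0 0 0 0 0 -1",
)

```text
time: 40.65
eef_pos: [0.5009, -0.2549, 0.0466]
tcp_rot: [0.157, 0.988, -0.0, 0.001]
contact_force: [0.0, 0.7, -0.6]
opening: 0.328
```

```bash
cat >> h.py <<'E'
def wcrop(name):
    p=cam("wrist");rep(500.6,-253.7,25.7)
    for e in silhouettes("collar",p)[:1]: print(np.round(e["uv"]),(fit([p],[e["mask"]],.016,.015,z0=get_state()["eef_pos"][2]+.0283)[0]*1e3).round(1))
    print("stud tip px",proj(p,[[.5003,-.2537,.062],[.5003,-.2537,.05]]).round(1).tolist())
    cv2.imwrite(f"pics/{name}.png",cv2.resize(p["pixels"][220:320,220:340],(720,600),interpolation=cv2.INTER_CUBIC))
E
python3 - <<'E'
from h import *
wcrop("am")
E
```

```text
t 40.7 tcp [ 500.9 -254.9   46.7] rotcorr [0.07 0.15 0.05] F [-0.8 -0.3 -0.6] open 0.331
delta [ -0.3   1.2 -21. ]
[281. 278.] [ 500.2 -255.    14.6]
stud tip px [[277.2, 253.6], [277.1, 245.0]]
```

View pics/am.png

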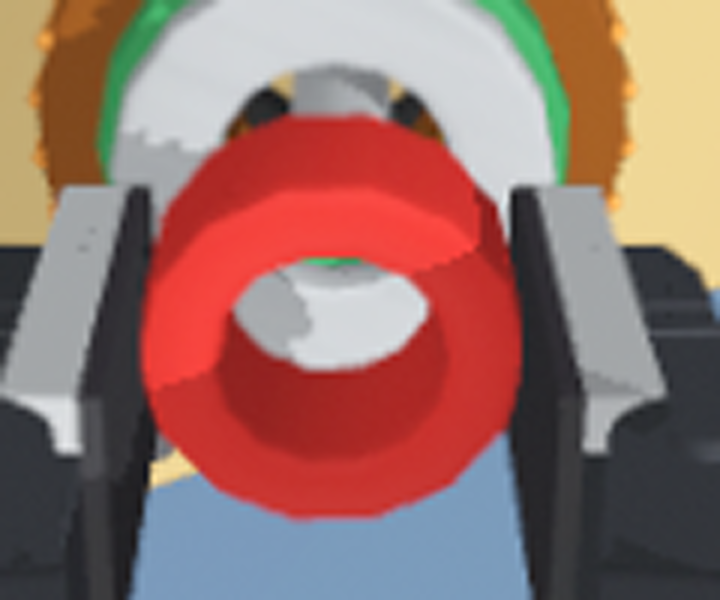

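Request:
jog_arm(
  targets="-0.5 1 -6 0 0.1 0 -1; -0.3 0 -3 0 0 0 -1; 0 0 0 0 0 0 -1",
)

```text
time: 41.0
eef_pos: [0.5002, -0.254, 0.0372]
tcp_rot: [0.157, 0.988, -0.001, 0.001]
contact_force: [0.2, -0.3, -0.3]
opening: 0.332
```

Run:
```python
from h import *
wcrop("an")
heldview("collar","ao",.016,.015,.0283,stud=(.5002,-.2535))
```

```text
t 41.05 tcp [ 500.2 -254.    37.3] rotcorr [0.08 0.07 0.06] F [ 0.5  0.4 -0.2] open 0.332
delta [  0.4   0.3 -11.6]
[278. 281.] [ 499.3 -254.1   14.2]
stud tip px [[276.2, 262.7], [276.1, 253.1]]
collar [135. 244.] 0.92 fit [ 499.7 -255.6   14.5]
collar [280. 150.] 0.68 fit [431.7  56.7  19.8]
collar [245. 341.] 0.44 fit [ 509.5 -254.6    7.4]
collar [277. 280.] 0.67 fit [ 500.3 -254.5   14.5]
t 41.4 tcp [ 500.8 -254.5   38.3] rotcorr [0.14 0.15 0.06] F [-0.2 -0.  -0.5] open 0.333
delta [ -0.6   1.  -38.3]
```

View pics/an.png

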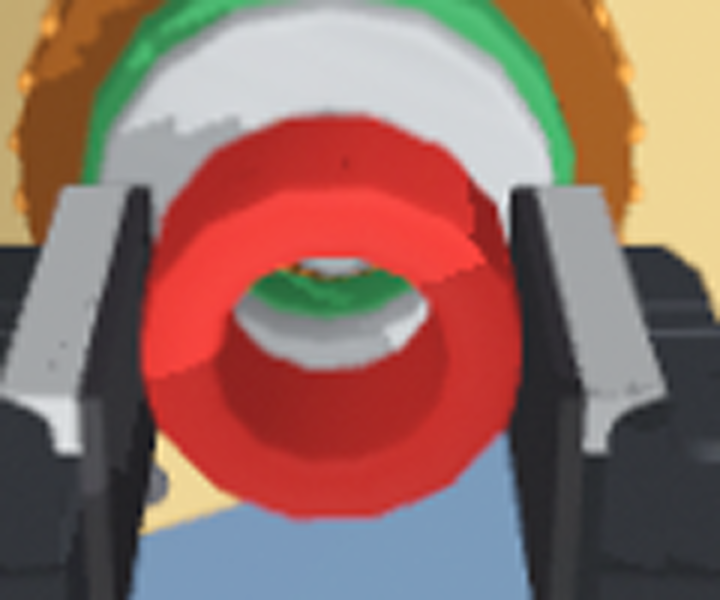

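View pics/ao.png

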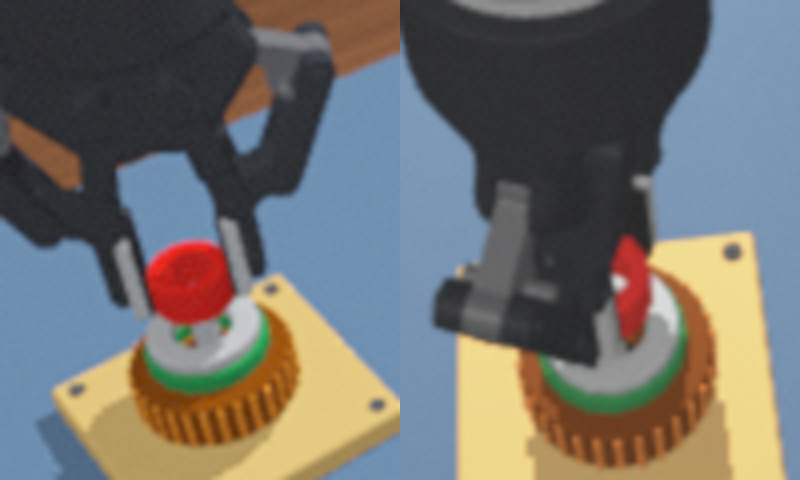

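Both views put the stud about 1.7 mm toward +y of the collar axis. I'll correct that and lower gently.

Request:
jog_arm(
  targets="0 2 -4 0.1 0.1 0 -1; -0.3 0 -3 0 0 0 -1; 0 0 0 0 0 0 -1",
)

```text
time: 41.65
eef_pos: [0.5008, -0.2525, 0.0312]
tcp_rot: [0.157, 0.988, -0.0, 0.001]
contact_force: [0.6, -0.2, -0.7]
opening: 0.331
```

Run:
```python
from h import *
wcrop("ap")
```

```text
t 41.7 tcp [ 500.9 -252.5   31.3] rotcorr [0.07 0.1  0.06] F [-0.6  0.1 -0.5] open 0.328
delta [-0.3 -1.2 -5.6]
[278. 281.] [ 500.  -252.5   14.5]
stud tip px [[272.8, 267.9], [272.9, 257.7]]
```

View pics/ap.png

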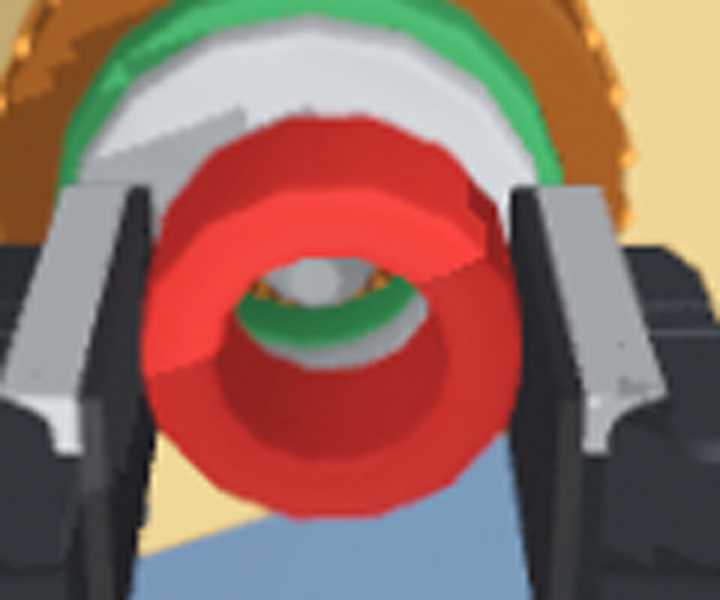

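The tip is inside the collar hole at crop (321,280), 1.6 mm off centre. Nudging back and lowering to TCP z≈25.7.

Request:
jog_arm(
  targets="-0.3 -1.2 -3 0.1 0.1 0 -1; -0.3 0 -2 0 0 0 -1; 0 0 0 0 0 0 -1",
)

```text
time: 42.0
eef_pos: [0.5005, -0.2541, 0.0262]
tcp_rot: [0.157, 0.988, 0.0, 0.0]
contact_force: [-0.9, 0.4, 0.0]
opening: 0.336
```

Request:
jog_arm(
  targets="0 0 -2 0 0 0 -1; 0 0 0 0 0 0 -1",
)

```text
time: 42.17
eef_pos: [0.5014, -0.2547, 0.0259]
tcp_rot: [0.157, 0.988, -0.0, 0.001]
contact_force: [0.1, 0.1, 0.2]
opening: 0.332
```

Run:
```python
from h import *
wcrop("aq")
```

```text
t 42.22 tcp [ 501.5 -254.9   25.9] rotcorr [0.05 0.11 0.06] F [ 0.1  0.1 -0.6] open 0.33
delta [-0.9  1.2 -0.2]
[278. 280.] [ 500.9 -255.    14.7]
stud tip px [[276.9, 270.5], [276.8, 259.8]]
```

View pics/aq.png

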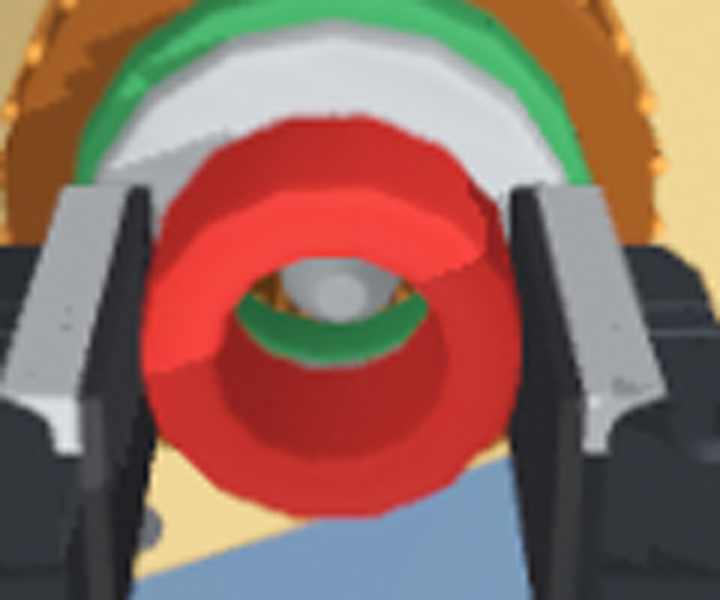

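The stud tip is inside the collar at crop (340,295) and the collar is at seating height. Releasing.

Request:
jog_arm(
  targets="0 0 -1.5 0 0 0 -1; 0 0 0 0 0 0 0; 0 0 0 0 0 0 0; 0 0 0 0 0 0 0.3; 0 0 0 0 0 0 0.3",
)

```text
time: 42.68
eef_pos: [0.5016, -0.2549, 0.0252]
tcp_rot: [0.157, 0.988, -0.0, 0.001]
contact_force: [0.6, 1.1, -0.8]
opening: 0.646
```

Request:
jog_arm(
  targets="0 0 20 0 0 0 0.3; 0 0 35 0 0 0 0.3; 0 0 25 0 0 0 0.3; -20 20 10 0 0 0 0.3; -30 30 0 0 0 0 0.3; -30 30 0 0 0 0 0.3; 0 0 0 0 0 0 0.3; 0 0 0 0 0 0 0.3",
)

```text
time: 43.35
eef_pos: [0.4143, -0.1698, 0.1133]
tcp_rot: [0.158, 0.987, 0.002, -0.003]
contact_force: [0.6, -0.7, -0.2]
opening: 0.652
```

Run:
```python
from h import *
placed("collar","ar",.016,.015,.054)
p=cam("side");cv2.imwrite("pics/as.png",p["pixels"])
```

```text
collar [282. 150.] 0.79 [417.3  65.5  20.5]
collar [238. 339.] 0.86 [ 501.4 -254.3   15.3]
collar [517.  67.] 0.94 [352.5  65.3  17.7]
t 43.65 tcp [ 416.1 -171.7  113.6] rotcorr [-0.27 -0.3   0.22] F [-0.   0.5 -0.2] open 0.651
```

View pics/ar.png

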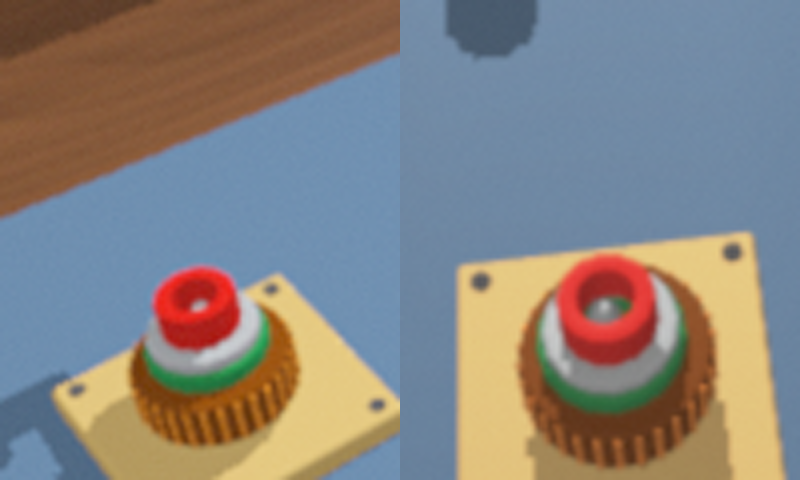

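View pics/as.png

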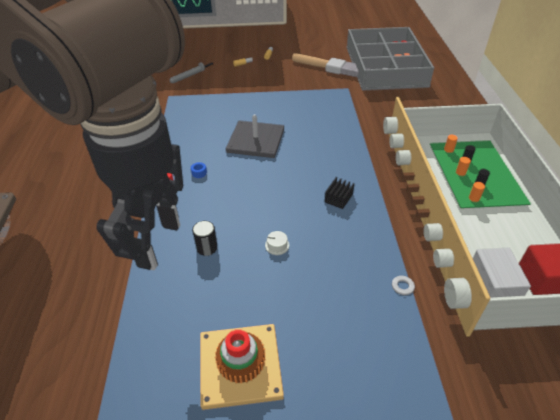

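The stack stands complete on the gold plate in the right order: black pad hidden, then copper, green, steel and red, with the stud tip inside the collar. The capacitor (205,238), knob (277,243) and heat sink (340,193) are where they were. Handing in.

```bash
python3 -c "
from plant import *
print(sign_off()); print(get_state()['time'])"
```

```text
the job is handed in; nothing more can be done
None
the job is handed in; nothing more can be done
```

The stack is on the gold plate's stud and handed in at about 44 s; the verdict was not reported. From the bottom up it is black pad, transformer, green pad, 42 mm steel disc and small red collar. The transformer was lowered along the stud in steps of at most 7 mm.

**Last checks:**
- The stud tip stands inside the collar. The side view puts the collar at (501.4, -254.3) mm, about 1 mm from the stud axis at its seating height.
- Each layer looked flat in the pictures taken as it was placed.
- The gripper was well clear of the stack.
- The capacitor, knob and heat sink showed no visible shift.

**What failed or disagreed:**
- **First grasp:** it closed on air, because the fingertips sit about 31 mm behind the reported TCP. I found this by touching the table with the fingers shut, and corrected for it.
- **Camera views:** the scene camera's fits differed from the side and wrist views by 2–3 mm in y.
- **Final collar check:** the network did not find the collar in the last scene picture (it reported another one) or in the wrist picture (it reported something away from the stack). The measured position rests on the side view alone, and the scene crop agrees by eye.

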